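# Sort vials and a jar cap into the rinsing racks in the sink

### The job

Load the sink for rinsing: take the vials from the black tray and stand the two short ones in the shallow two-bay rack and the two tall ones in the deep two-bay rack, one upright vial to each bay, and lay the white jar cap flat in the round dish, open side up as it is. Do not knock over any vial, and leave the white bottle and the tip box where they are.

Things in the scene. Friction and masses are not known exactly. Their poses are not given: they have to be found in the camera images.
- short_vial_a: Short sample vial with black screw cap and white label, 18 mm diameter, 48 mm high (cap is the top 12 mm), standing upright in the black tool tray at the start; origin at the centre of its underside, z up its axis; grasp across the body or cap from above. About 20 g.
- short_vial_b: Short sample vial with black screw cap and white label, 19 mm diameter, 42 mm high (cap is the top 11 mm), standing upright in the black tool tray at the start; origin at the centre of its underside, z up its axis; grasp across the body or cap from above. About 20 g.
- tall_vial_a: Tall sample vial with black screw cap and white label, 22 mm diameter, 78 mm high (cap is the top 20 mm), standing upright in the black tool tray at the start; origin at the centre of its underside, z up its axis; grasp across the body or cap from above. About 20 g.
- tall_vial_b: Second tall sample vial, the same as the first: 22 mm diameter, 78 mm high, standing upright in the black tool tray at the start; origin at the centre of its underside, z up its axis; grasp across the body or cap from above. About 20 g.
- jar_cap: Loose white jar cap, a flat round cup 60 mm in diameter and 22 mm high, lying open side up on the bench between the robot and the black tray; origin at the centre of its underside, z up. Grasp across its outside from above. About 20 g.
- low_rack: Grey two-bay rack, fixed in the sink on 12 mm legs, 92 (x) x 48 (y) mm, rim 28 mm above its origin. Two open square bays in a row along its own x, each 40 mm clear, centres at x = +22 and -22 mm, y = 0; bay floor 15 mm above the origin, outer walls and partition 4 mm. Origin on the sink floor under its centre, z up. The shallow one of the two racks, for the short vials.
- deep_rack: Grey two-bay rack, fixed in the sink on 12 mm legs, 92 (x) x 48 (y) mm, rim 52 mm above its origin. Two open square bays in a row along its own x, each 40 mm clear, centres at x = +22 and -22 mm, y = 0; bay floor 15 mm above the origin, outer walls and partition 4 mm. Origin on the sink floor under its centre, z up. The deep one of the two racks, for the tall vials.
- cap_dish: Round shallow steel dish, fixed in the sink on 12 mm legs, 92 mm across, rim 22 mm above its origin, inside about 76 mm across at its floor and 86 mm at the rim, its floor 15 mm above the origin. Origin on the sink floor under its centre, z up.
- bench_sink: The white sink tub standing on the bench, fixed, always in the same place: about 490 mm long (along world x) and 300 mm wide; its rim stands 105 mm above the bench and must be lifted over; its floor is 8 mm above the bench, about 350 x 180 mm. Origin under its centre.
- tool_tray: Black tool tray, fixed, always in the same place, from which the vials are taken: 140 (x) x 200 (y) x 35 mm high, open on top, walls 3 mm, floor 3 mm above the bench; its long side (own y) runs away from the robot, 30 degrees to the left of world +x. Origin at the centre of its underside.
- white_bottle: Bystander: white screw-cap bottle, 61 mm diameter, 129 mm high, loose, behind the work; origin at the centre of its underside. Leave it alone.
- tip_box: Bystander: closed pipette tip box with blue-tinted lid, 85 (x) x 112 (y) x 76 mm high, loose, behind the work; origin at the centre of its underside. Leave it alone.
Not all that is in view belongs to the job. There is more than one size of the jar_cap; the one meant has the size given above. Leave any turquoise look-alike of the tall_vial_b alone.

How it is judged:
At the end, for the whole second after the job is handed in: Both short vials stand in the shallow rack, both tall ones in the deep rack, one per bay, on the bay floor (origin under 20 mm above the rack's) and within 0.15 rad of upright; the jar cap lies flat (0.1 rad) in the dish, within 17 mm of its centre; all at rest (x of short_vial_a in the frame of low_rack between -0.04 and 0.04 m and y of short_vial_a in the frame of low_rack between -0.018 and 0.018 m and z of each of short_vial_a, short_vial_b in the frame of low_rack below 0.02 m and angle between each of short_vial_a, short_vial_b, tall_vial_a, tall_vial_b's own z axis and vertical below 0.15 rad and x of short_vial_b in the frame of low_rack between -0.04 and 0.04 m and y of short_vial_b in the frame of low_rack between -0.018 and 0.018 m and ((x of short_vial_a in the frame of low_rack above 0.008 m and x of short_vial_b in the frame of low_rack below -0.008 m) or (x of short_vial_a in the frame of low_rack below -0.008 m and x of short_vial_b in the frame of low_rack above 0.008 m)) and x of tall_vial_a in the frame of deep_rack between -0.04 and 0.04 m and y of tall_vial_a in the frame of deep_rack between -0.018 and 0.018 m and z of each of tall_vial_a, tall_vial_b in the frame of deep_rack below 0.02 m and x of tall_vial_b in the frame of deep_rack between -0.04 and 0.04 m and y of tall_vial_b in the frame of deep_rack between -0.018 and 0.018 m and ((x of tall_vial_a in the frame of deep_rack above 0.008 m and x of tall_vial_b in the frame of deep_rack below -0.008 m) or (x of tall_vial_a in the frame of deep_rack below -0.008 m and x of tall_vial_b in the frame of deep_rack above 0.008 m)) and horizontal distance between jar_cap and cap_dish below 0.017 m and z of jar_cap in the frame of cap_dish below 0.02 m and angle between jar_cap's own z axis and vertical below 0.1 rad and linear speed of each of short_vial_a, short_vial_b, tall_vial_a, tall_vial_b, jar_cap below 0.02 m/s); the robot touches nothing.
It fails at once if the white bottle is pushed more than 20 mm (distance of white_bottle from where it was at the start of the episode above 0.02 m).
It fails at once if the pipette tip box is pushed more than 20 mm (distance of tip_box from where it was at the start of the episode above 0.02 m).
It fails at once if a vial is knocked over (angle between any of short_vial_a, short_vial_b, tall_vial_a, tall_vial_b's own z axis and vertical above 0.8 rad).
It also fails if it takes over 120 s, if anything falls off the work surface, if the arm or the gripper's body presses on something with over 40 N, if the wrist force passes 120 N, or if a joint passes its speed limit or range.

### The arm

A 6-joint arm with a two-finger parallel gripper is mounted at the origin on the work surface; the furniture and walls round the work are solid. World frame = base frame: x ahead of the robot, y to its left, z up, the work surface at z = 0. Lengths are in m, angles in rad, forces in N, time in s.
With the tool pointing down it reaches from about 0.35 to 1 m from the base axis. Payload 7.1 kg.
Tool frame: the origin (TCP) lies at the very end of the fingers, on their centre line; the grasp point (between the pads) lies 19 mm behind it; x points along the fingers, y is the direction in which the jaws open and shut, and the axes are right-handed (so a half turn about x gives the same grasp; the last joint's range is limited). The gripper opens to 85 mm and grips with 20 to 120 N. Pads are 22 mm wide; open, the fingers measure 114 mm over their backs; the gripper's body (76 mm by 85 mm) begins 54 mm behind the grasp point. The pads swing forward as they close: fully open they stand 13 mm farther back than shut.
Start: joints at [-0.019, 0.423, 1.63, -0, 1.089, -0.019], TCP at [0.625, 0, 0.231] pointing down, gripper open.
Joint ranges: [-3, 3], [-0.9, 2.11], [0.09, 2.58], [-1.31, 4.45], [0.11, 2.69], [-2.54, 2.54]. Speed limits (rad/s): [2.39, 2.39, 3.01, 3.14, 3.14, 3.14].

### API

Orientations are given as a unit quaternion [w, x, y, z].
In Python, from station import robot gives the robot as it stands.
- The arm moves only by the tool play_rows, never from a script. Its argument "deltas" is a list of rows, each an object of numbers: "dx", "dy", "dz": the shift along the tool's x, y, z in mm; "wx", "wy", "wz": the turn, a rotation vector about the tool's x, y, z in rad; "fingers": the opening, from 0 (shut) to 1 (fully open). A call has 1 to 5 rows; each row shifts and turns the commanded pose from where the row before left it, along the tool's axes as they then stand; what a row does not reach is not made up. A row lasts 1/10 s, in which the tool goes at most 50 mm and 8.59 degrees, less where a joint would pass 70% of its speed; a pose out of reach is approached as far as the arm can. A call is refused whole if a number of a shift passes 50 or a number of a turn 0.15, either way. A call with a gripper value outside its range is refused whole. The fingers move at their own pace and stop on an object; the grip force is fixed at half the most. Time passes only in rows, so rows that do not move let the fingers close. It gives the time, the measured TCP pose, the force and the opening at its end, in the units of the state.
- robot.state(): the state, without advancing time (a new reading comes with each control period).
- robot.read_camera(name): name is "scene" or "side" or "wrist"; returns a dict with "color" (400x640x3 uint8, red, green, blue), "fx", "fy", "cx", "cy" (pixels), "dist" ([k1, k2, p1, p2, k3] as OpenCV has them; the pictures are not rectified), "R" (3x3) and "t" (3): a world point X has camera coordinates R X + t. Camera axes: x right, y down, z forward; pixel columns grow to the right and rows downward; lengths in m; the calibration is good to about 2 mm. A picture is of the moment at which its call begins. There is no depth.
- robot.close_job(): hands the job in, once; it reports no verdict.
The state is a dict: "time": time; "joint_pos": joint angles; "qd": joint speeds; "effort": joint torques, N m; "ee_pos": TCP position; "eef_rot": TCP orientation; "ft_force": force on the tool from outside, world axes, zero at the start; "ft_torque": the same for the moment, N m; "grip_width": finger opening in m.
Only numpy, scipy, OpenCV 4.12 (cv2) and the standard library are available. Lean on these libraries where they do the work, as an engineer would, in place of code of your own. Each camera call takes 0.05 s, during which the arm holds its last target.

## Working session

There is one attempt and no reset: what is moved stays moved. The work goes in short steps, Python scripts to look and compute and a tool call to move; the robot and the scene stay as the last step left them, time stands still between calls to the robot, and variables do not carry over. Pictures are saved under pics/ and viewed, and the job is handed in when it is done.

Besides the shell and the picture viewer there is one more tool, called after "Call:" by a JSON object that holds its "op" and its "data", one argument or row to a line. play_rows: Moves the arm, as the interface text tells. Its arguments: {"type":"object","properties":{"deltas":{"type":"array","items":{"type":"object","properties":{"dx":{"type":"number"},"dy":{"type":"number"},"dz":{"type":"number"},"wx":{"type":"number"},"wy":{"type":"number"},"wz":{"type":"number"},"fingers":{"type":"number"}}}}},"required":["deltas"]}

```bash
ls; mkdir -p pics
python3 - <<'E'
from station import robot
import cv2
print(robot.state())
for n in ["scene","side","wrist"]:
    c=robot.read_camera(n)
    cv2.imwrite(f"pics/{n}0.png",c["color"][:,:,::-1])
    print(n,c["fx"],c["fy"],c["cx"],c["cy"],c["dist"],c["R"],c["t"])
E
```

```text
pics
{'time': 0.0, 'joint_pos': array([-1.89876500e-02,  4.23823712e-01,  1.63072804e+00,  2.09210244e-05,
        1.08858841e+00, -1.89577350e-02]), 'qd': array([ 0.00178882,  0.00144981, -0.00084368,  0.00081066, -0.00057061,
       -0.00018263]), 'effort': array([ 6.87376578e-04, -5.57382560e+01, -2.81743366e+01,  7.52266601e-05,
        7.21184188e-03,  1.02962622e-05]), 'ee_pos': array([6.24436051e-01, 4.97273913e-05, 2.30541439e-01]), 'eef_rot': array([ 0.49959125,  0.49963501,  0.50038863, -0.50038451]), 'ft_force': array([0.19624555, 1.09933101, 0.1848432 ]), 'ft_torque': array([-0.04231521,  0.10273331, -0.0100011 ]), 'grip_width': 0.0855554953524063}
scene 396.5877024864945 396.5877024864945 326.35404748157436 197.0652084678258 [-0.0620136  0.         0.         0.         0.       ] [[-0.59837555  0.80102515  0.01747603]
 [ 0.50050505  0.39073796 -0.77254032]
 [-0.62565277 -0.4535224  -0.63472517]] [ 0.16105353 -0.28005238  1.3426008 ]
side 381.8477766324873 381.8477766324873 322.86290757727517 201.1354500160922 [-0.00448207  0.          0.          0.          0.        ] [[ 0.89443896  0.44718864 -0.00112507]
 [ 0.3713265  -0.74410146 -0.55536443]
 [-0.24918983  0.49632182 -0.83160632]] [-0.51902101 -0.02654206  1.06233296]
wrist 299.9803870215657 299.9803870215657 320.6797501603447 199.87275222921113 [-0.05093845  0.          0.          0.          0.        ] [[ 9.99998932e-01  2.04106697e-04 -1.44718116e-03]
 [ 6.35819189e-04 -9.52341290e-01  3.05033873e-01]
 [-1.31595092e-03 -3.05034468e-01 -9.52340402e-01]] [-0.62477943 -0.03830936  0.38031402]
```

View pics/scene0.png

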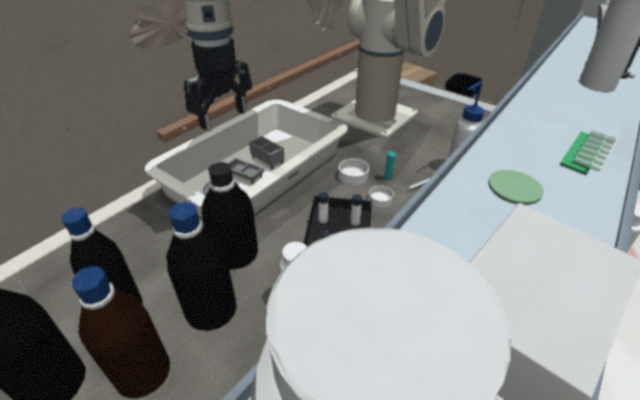

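View pics/side0.png

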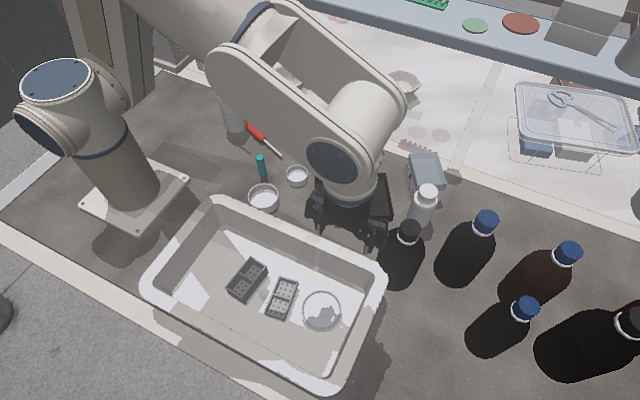

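View pics/wrist0.png

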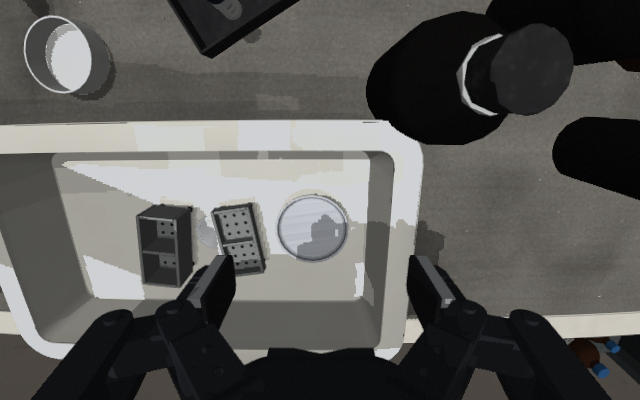

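```bash
cat > h.py <<'E'
import numpy as np, cv2
from scipy.spatial.transform import Rotation as Rn
from station import robot
def cam(n): return robot.read_camera(n)
def K(c): return np.array([[c["fx"],0,c["cx"]],[0,c["fy"],c["cy"]],[0,0,1]])
def ray(c,px):
    p=cv2.undistortPoints(np.array(px,float).reshape(-1,1,2),K(c),np.array(c["dist"]))[:,0]
    R=np.array(c["R"]);t=np.array(c["t"])
    d=np.c_[p,np.ones(len(p))]@R
    return -R.T@t,d
def plane(c,px,z):
    o,d=ray(c,px); return o+d*((z-o[2])/d[:,2])[:,None]
def proj(c,X):
    R=np.array(c["R"]);X=np.array(X,float).reshape(-1,3)
    return cv2.projectPoints(X,cv2.Rodrigues(R)[0],np.array(c["t"]),K(c),np.array(c["dist"]))[0][:,0]
def rot(s=None):
    q=(s or robot.state())["eef_rot"]; return Rn.from_quat([q[1],q[2],q[3],q[0]])
def save(c,name,crop=None,k=1):
    im=c["color"][:,:,::-1]
    if crop: x0,y0,x1,y1=crop; im=im[y0:y1,x0:x1]
    im=cv2.resize(im,None,fx=k,fy=k,interpolation=cv2.INTER_CUBIC); cv2.imwrite("pics/"+name,im)
def go(xyz,yaw=None):
    """tool-frame delta to xyz, with jaw dir yaw (world angle of tool y), tool down"""
    s=robot.state();R=rot(s)
    d=R.inv().apply(np.array(xyz)-s["ee_pos"])*1000
    out=dict(dmm=d.round(1))
    if yaw is not None:
        y=np.array([np.cos(yaw),np.sin(yaw),0]);x=np.array([0,0,-1.]);z=np.cross(x,y)
        T=Rn.from_matrix(np.c_[x,y,z]); out['w']=(R.inv()*T).as_rotvec().round(3)
    return out
E
python3 - <<'E'
from h import *
s=cam("side");c=cam("scene");w=cam("wrist")
for k in (s,c,w): print("cam at",(-np.array(k["R"]).T@k["t"]).round(3))
print("side large cap L/R/T/B rim z.022",plane(s,[[248,197],[279,198],[263,184],[263,207]],.022).round(3))
print("small",plane(s,[[286,175],[308,175]],.022).round(3))
print("scene large",plane(c,[[337,170],[370,170]],.022).round(3),"small",plane(c,[[368,194],[394,196]],.022).round(3))
print("teal side base",plane(s,[[263,181]],0).round(3))
print("tray corner wrist",plane(w,[[210,55]],.035).round(3))
print("sink corners side", plane(s,[[145,280],[215,198],[385,275],[330,390]],.105).round(3))
save(s,"s1.png",(130,130,400,400),2.2); save(c,"c1.png",(140,80,420,260),2.8)
E
```

```text
cam at [ 0.739 -0.315  0.868]
cam at [1.077 0.589 0.633]
cam at [0.625 0.08  0.373]
side large cap L/R/T/B rim z.022 [[0.299 0.112 0.022]
 [0.376 0.147 0.022]
 [0.313 0.167 0.022]
 [0.352 0.103 0.022]]
small [[0.354 0.223 0.022]
 [0.409 0.25  0.022]]
scene large [[0.366 0.107 0.022]
 [0.312 0.176 0.022]] small [[0.402 0.226 0.022]
 [0.369 0.281 0.022]]
teal side base [[0.296 0.189 0.   ]]
tray corner wrist [[0.51  0.13  0.035]]
sink corners side [[ 0.263 -0.207  0.105]
 [ 0.273  0.032  0.105]
 [ 0.713  0.031  0.105]
 [ 0.705 -0.221  0.105]]
```

```bash
ls pics
```

```text
c1.png
s1.png
scene0.png
side0.png
wrist0.png
```

View pics/s1.png

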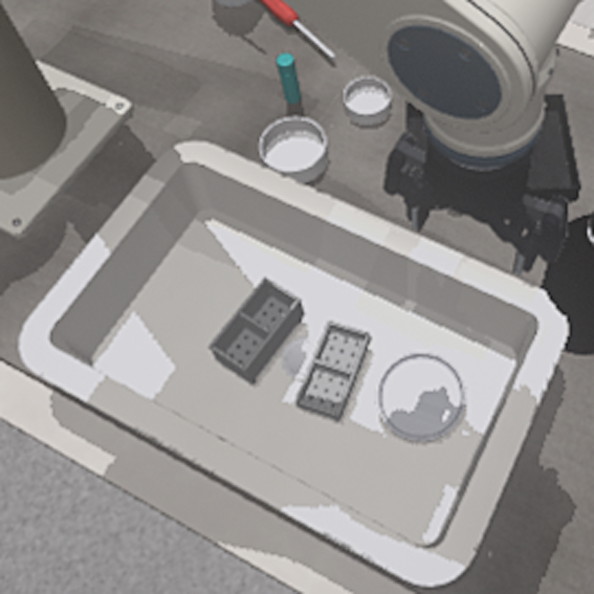

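View pics/c1.png

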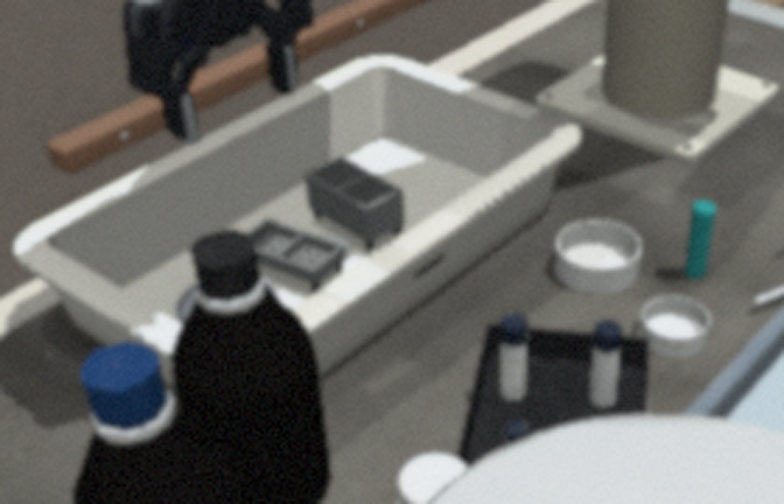

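Call:
{"op": "play_rows", "data": {
  "deltas": [
    {"dx": -25, "dy": -20, "dz": -45},
    {"dx": -25, "dy": -20, "dz": -45},
    {"dx": -25, "dy": -20, "dz": -45},
    {"dx": -25, "dy": -20, "dz": -45},
    {"dx": 0, "dy": -20, "dz": -45}
  ]
}}

```text
invalid input
```

Call:
{"op": "play_rows", "data": {
  "deltas": [
    {"dz": -40},
    {},
    {}
  ]
}}

```text
invalid input
```

Run:
```python
from h import *
w=cam("wrist");save(w,"w1.png");save(cam("side"),"s2.png",(130,100,530,400),1.8)
np.save("w1.npy",w,allow_pickle=True)
print(robot.state()["ee_pos"],robot.state()["time"])
```

```text
[6.24917160e-01 9.09014275e-06 2.31200040e-01] 0.4
```

View pics/w1.png

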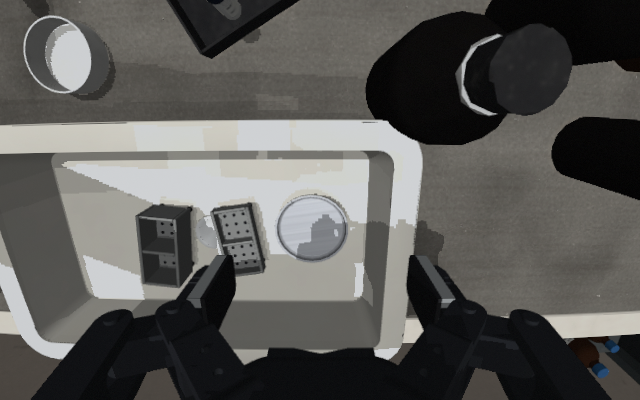

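View pics/s2.png

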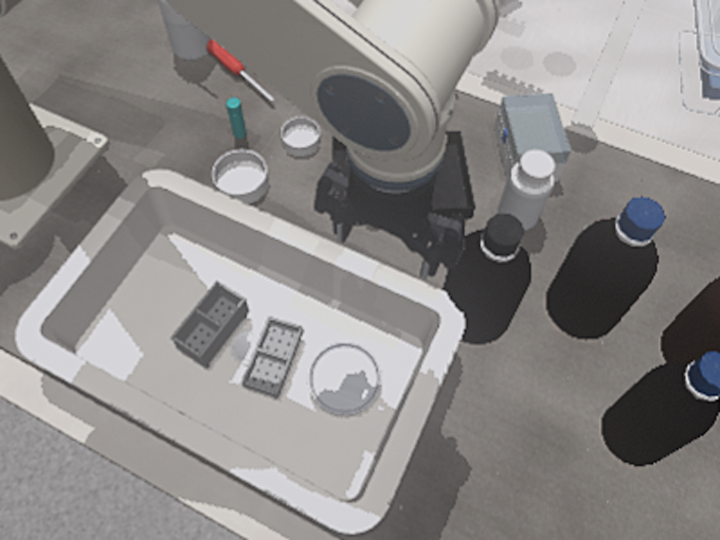

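Call:
{"op": "play_rows", "data": {
  "deltas": [
    {"dx": -25, "dy": -20, "dz": -45, "wx": 0, "wy": 0, "wz": 0, "fingers": 1},
    {"dx": -25, "dy": -20, "dz": -45, "wx": 0, "wy": 0, "wz": 0, "fingers": 1},
    {"dx": -25, "dy": -20, "dz": -45, "wx": 0, "wy": 0, "wz": 0, "fingers": 1},
    {"dx": -25, "dy": -20, "dz": -45, "wx": 0, "wy": 0, "wz": 0, "fingers": 1},
    {"dx": 0, "dy": -20, "dz": -45, "wx": 0, "wy": 0, "wz": 0, "fingers": 1}
  ]
}}

```text
time: 0.9
ee_pos: [0.5334, 0.2098, 0.3256]
eef_rot: [0.501, 0.502, 0.499, -0.498]
ft_force: [1.3, 0.6, -0.2]
grip_width: 0.0855
```

Call:
{"op": "play_rows", "data": {
  "deltas": [
    {"dx": 0, "dy": 0, "dz": -40, "wx": 0, "wy": 0, "wz": 0, "fingers": 1},
    {"dx": 0, "dy": 0, "dz": 0, "wx": 0, "wy": 0, "wz": 0, "fingers": 1},
    {"dx": 0, "dy": 0, "dz": 0, "wx": 0, "wy": 0, "wz": 0, "fingers": 1}
  ]
}}

```text
time: 1.2
ee_pos: [0.5322, 0.2487, 0.3217]
eef_rot: [0.501, 0.499, 0.5, -0.5]
ft_force: [0.8, -0.2, -0.2]
grip_width: 0.0856
```

Run:
```python
from h import *
w=cam("wrist");save(w,"w2.png");s=cam("side");save(s,"s3.png")
np.save("w2.npy",w,allow_pickle=True)
print(robot.state()["ee_pos"],robot.state()["time"])
```

```text
[0.53257968 0.24718982 0.32164772] 1.3
```

View pics/w2.png

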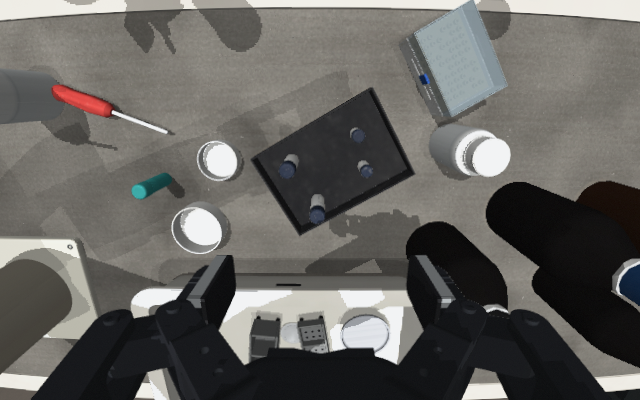

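View pics/s3.png

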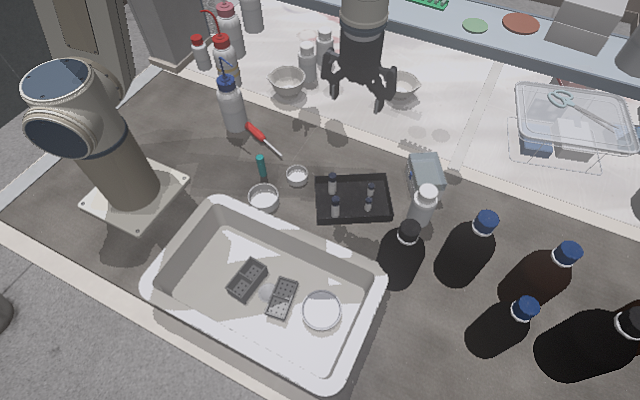

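Run:
```python
from h import *
w=np.load("w2.npy",allow_pickle=True).item()
save(w,"w2a.png",(180,80,420,250),3.3)
s=cam("side");np.save("s3.npy",s,allow_pickle=True);save(s,"s3a.png",(220,140,440,340),3.6)
save(s,"s3b.png",(300,160,400,230),8)
```

```text
(no output)
```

View pics/w2a.png

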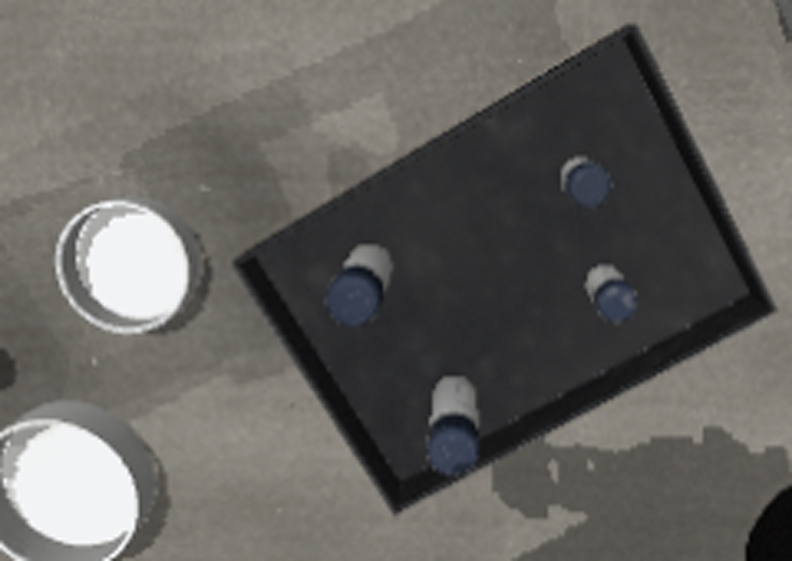

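View pics/s3a.png

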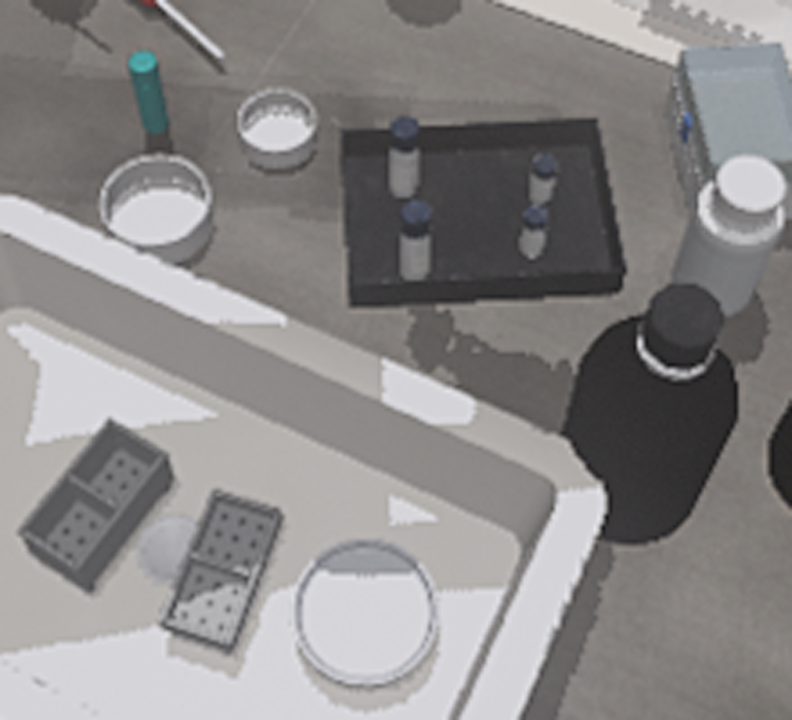

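View pics/s3b.png

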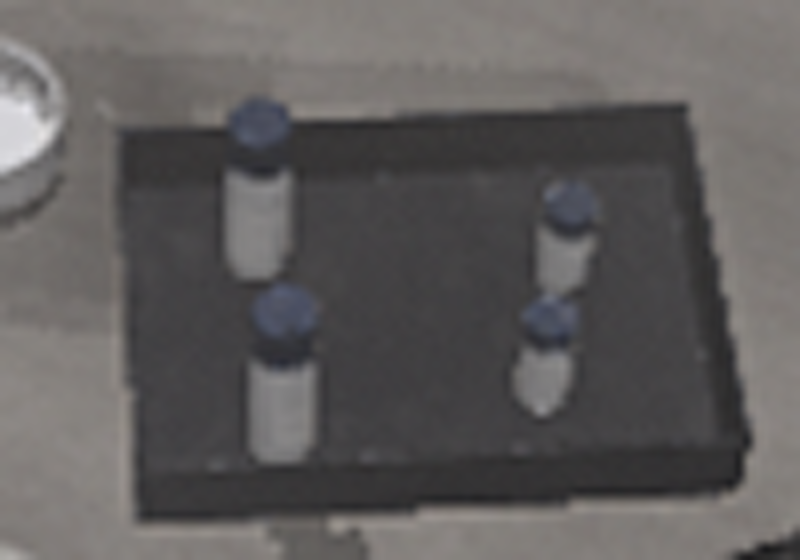

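```bash
cat >> h.py <<'E'
def tri(c1,p1,c2,p2):
    def P(c): return np.c_[np.array(c["R"]),np.array(c["t"])]
    u=lambda c,p: cv2.undistortPoints(np.array(p,float).reshape(-1,1,2),K(c),np.array(c["dist"]))[:,0].T
    X=cv2.triangulatePoints(P(c1),P(c2),u(c1,p1),u(c2,p2)); return (X[:3]/X[3]).T
E
python3 - <<'E'
from h import *
w=np.load("w2.npy",allow_pickle=True).item();s=np.load("s3.npy",allow_pickle=True).item()
pw=[[287.6,170],[317,215.8],[358.2,136],[366.4,170.9]];ps=[[332.3,175.3],[335.9,198.5],[371.3,185.6],[368.8,199.8]]
print("tri\n",tri(w,pw,s,ps).round(4))
for z in (.081,.051,.045): print(z,"w",plane(w,pw,z).round(3)[:,:2].tolist(),"s",plane(s,ps,z).round(3)[:,:2].tolist())
# bases in side
pb=np.array([[255,272],[282,458],[563,290],[541,413]])/8+[300,160]
print("front base",plane(s,pb,.003).round(3))
# small cap rim, wrist ellipse
g=cv2.cvtColor(w["color"],cv2.COLOR_RGB2GRAY)
pr=np.array([[57,260],[190,265],[125,200],[128,332]])/3.3+[180,80]
P=plane(w,pr,.022);print("cap",P.round(3),P.mean(0).round(3))
pr=np.array([[238,123],[317,130],[277,88],[276,146]])/3.6+[220,140]
P=plane(s,pr,.022);print("cap side",P.round(3),P.mean(0).round(3))
# dish rim side z=.030
pr=np.array([[296,612],[437,612],[366,540],[366,685]])/3.6+[220,140]
P=plane(s,pr,.030);print("dish side",P.round(3),P.mean(0).round(3))
# racks rim corners side
pr=np.array([[214,491],[283,511],[235,650],[164,626]])/3.6+[220,140]
P=plane(s,pr,.036);print("low",P.round(3),P.mean(0).round(3))
pr=np.array([[110,421],[174,462],[91,567],[24,530]])/3.6+[220,140]
P=plane(s,pr,.060);print("deep",P.round(3),P.mean(0).round(3))
tr=np.array([[235,262],[632,25],[775,308],[398,513]])/3.3+[180,80]
print("tray",plane(w,tr,.035).round(3))
E
```

```text
tri
 [[0.4875 0.244  0.0726]
 [0.5274 0.1802 0.075 ]
 [0.5846 0.2852 0.0361]
 [0.5975 0.2363 0.0413]]
0.081 w [[0.49, 0.246], [0.528, 0.183], [0.58, 0.29], [0.592, 0.245]] s [[0.489, 0.238], [0.528, 0.176], [0.592, 0.253], [0.603, 0.209]]
0.051 w [[0.486, 0.24], [0.528, 0.171], [0.584, 0.287], [0.597, 0.239]] s [[0.479, 0.259], [0.52, 0.195], [0.586, 0.274], [0.598, 0.229]]
0.045 w [[0.486, 0.238], [0.527, 0.169], [0.584, 0.286], [0.598, 0.237]] s [[0.477, 0.263], [0.519, 0.199], [0.585, 0.278], [0.597, 0.233]]
front base [[0.491 0.234 0.003]
 [0.532 0.17  0.003]
 [0.589 0.274 0.003]
 [0.602 0.225 0.003]]
cap [[0.348 0.251 0.022]
 [0.409 0.248 0.022]
 [0.382 0.277 0.022]
 [0.377 0.217 0.022]] [0.379 0.248 0.022]
cap side [[0.353 0.225 0.022]
 [0.411 0.247 0.022]
 [0.363 0.269 0.022]
 [0.39  0.219 0.022]] [0.379 0.24  0.022]
dish side [[ 0.577 -0.095  0.03 ]
 [ 0.654 -0.056  0.03 ]
 [ 0.594 -0.034  0.03 ]
 [ 0.635 -0.115  0.03 ]] [ 0.615 -0.075  0.03 ]
low [[ 0.493 -0.051  0.036]
 [ 0.539 -0.043  0.036]
 [ 0.556 -0.133  0.036]
 [ 0.51  -0.14   0.036]] [ 0.525 -0.092  0.036]
deep [[ 0.416 -0.047  0.06 ]
 [ 0.468 -0.053  0.06 ]
 [ 0.458 -0.134  0.06 ]
 [ 0.409 -0.133  0.06 ]] [ 0.438 -0.092  0.06 ]
tray [[0.432 0.252 0.035]
 [0.601 0.35  0.035]
 [0.671 0.232 0.035]
 [0.502 0.132 0.035]]
```

Call:
{"op": "play_rows", "data": {
  "deltas": [
    {"dx": 40, "dy": 0, "dz": 10, "wx": 0, "wy": 0, "wz": 0, "fingers": 0.6},
    {"dx": 40, "dy": 0, "dz": 10, "wx": 0, "wy": 0, "wz": 0, "fingers": 0.6},
    {"dx": 40, "dy": 0, "dz": 0, "wx": 0, "wy": 0, "wz": 0, "fingers": 0.6},
    {"dx": 0, "dy": 0, "dz": 0, "wx": 0, "wy": 0, "wz": 0, "fingers": 0.6},
    {"dx": 0, "dy": 0, "dz": 0, "wx": 0, "wy": 0, "wz": 0, "fingers": 0.6}
  ]
}}

```text
time: 1.85
ee_pos: [0.5329, 0.2271, 0.2022]
eef_rot: [-0.499, -0.5, -0.5, 0.501]
ft_force: [1.4, 0.7, -0.2]
grip_width: 0.0514
```

Run:
```python
from h import *
w=cam("wrist");save(w,"w3.png");np.save("w3.npy",w,allow_pickle=True)
print(robot.state()["ee_pos"],robot.state()["eef_rot"])
hsv=cv2.cvtColor(w["color"],cv2.COLOR_RGB2HSV)
r,g,b=[w["color"][:,:,i].astype(int) for i in range(3)]
m=((b-r>20)).astype(np.uint8)
n,l,st,ce=cv2.connectedComponentsWithStats(m)
for i in range(1,n):
    if st[i,4]>40: print(st[i],ce[i].round(1))
save(w,"w3a.png",(180,80,460,290),2.8)
```

```text
[0.53383242 0.22779821 0.20349236] [ 0.50001451  0.50087187  0.49947265 -0.49963981]
[ 507    0   83   95 2858] [555.4  40.2]
[458  33  20  20 243] [468.1  43.1]
[364 117  19  18 254] [372.6 125.3]
[260 164  22  23 383] [270.6 174.8]
[376 167  17  17 179] [383.3 175.5]
[  57  178   67   38 1332] [ 88.4 196.1]
[306 229  19  20 236] [315.5 239.5]
```

View pics/w3.png

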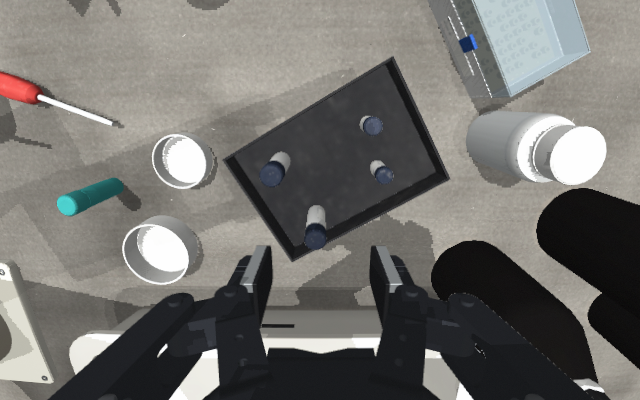

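View pics/w3a.png

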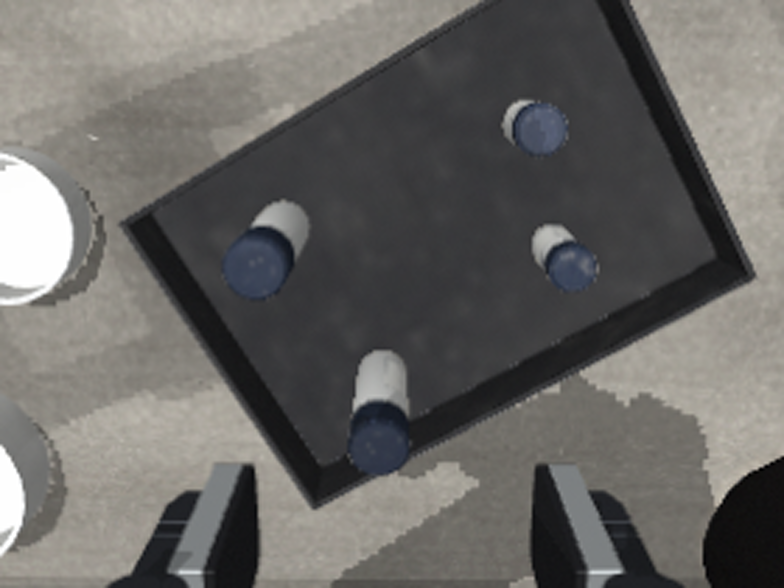

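Run:
```python
from h import *
w=np.load("w3.npy",allow_pickle=True).item();w2=np.load("w2.npy",allow_pickle=True).item();s=np.load("s3.npy",allow_pickle=True).item()
pw=[[272.1,173.9],[316.1,238.2],[373.2,125.7],[384.6,175.4]];ps=[[332.3,175.3],[335.9,198.5],[371.3,185.6],[368.8,199.8]]
print("tri ws",tri(w,pw,s,ps).round(4))
for z in (.081,.051,.045): print(z,plane(w,pw,z).round(4)[:,:2].tolist())
# top radii
for z,p in ((.081,[[223,263],[293,263]]),(.081,[[351,443],[411,443]]),(.045,[[514,128],[568,128]]),(.051,[[547,267],[599,267]])):
    P=plane(w,np.array(p)/2.8+[180,80],z);print(np.linalg.norm(P[1]-P[0]).round(4))
tr=np.array([[122,224],[752,275],[315,506]])/2.8+[180,80]
print("tray",plane(w,tr,.035).round(3), "far", plane(w,[[393,57]],.035).round(3))
# base: far end of body visible
b=np.array([[288,207],[381,352],[515,105],[545,230]])/2.8+[180,80]
print("base far edge",plane(w,b,.003).round(3))
print("camera",-np.array(w["R"]).T@w["t"])
```

```text
tri ws [[0.4871 0.2445 0.0717]
 [0.5278 0.1804 0.0749]
 [0.5849 0.2856 0.0361]
 [0.598  0.2358 0.0424]]
0.081 [[0.4898, 0.2469], [0.5289, 0.1835], [0.5786, 0.2891], [0.591, 0.2454]]
0.051 [[0.4847, 0.24], [0.5284, 0.1695], [0.5837, 0.2871], [0.5975, 0.2384]]
0.045 [[0.4837, 0.2387], [0.5283, 0.1667], [0.5847, 0.2867], [0.5988, 0.237]]
0.0225
0.0206
0.0189
0.0187
tray [[0.432 0.251 0.035]
 [0.67  0.232 0.035]
 [0.5   0.133 0.035]] far [[0.602 0.35  0.035]]
base far edge [[0.49  0.252 0.003]
 [0.528 0.19  0.003]
 [0.581 0.293 0.003]
 [0.595 0.243 0.003]]
camera [0.53378102 0.30681801 0.34449533]
```

Call:
{"op": "play_rows", "data": {
  "deltas": [
    {"dx": 0, "dy": -25, "dz": -8, "wx": 0, "wy": 0, "wz": 0, "fingers": 0.6},
    {"dx": 35, "dy": -20, "dz": -8, "wx": 0, "wy": 0, "wz": 0, "fingers": 0.6},
    {"dx": 35, "dy": 0, "dz": 0, "wx": 0, "wy": 0, "wz": 0, "fingers": 0.6},
    {"dx": 0, "dy": 0, "dz": 0, "wx": 0, "wy": 0, "wz": 0, "fingers": 0.6},
    {"dx": 0, "dy": 0, "dz": 0, "wx": 0, "wy": 0, "wz": 0, "fingers": 0.6}
  ]
}}

```text
time: 2.4
ee_pos: [0.4891, 0.2446, 0.1339]
eef_rot: [0.5, 0.501, 0.5, -0.499]
ft_force: [-0.0, 0.3, 0.4]
grip_width: 0.0513
```

Run:
```python
from h import *
w=cam("wrist");save(w,"w4.png",(200,150,440,400),2.4);np.save("w4.npy",w,allow_pickle=True)
print(go([.489,.244,.048],0),robot.state()["ee_pos"])
print(proj(w,[[.489,.244,.081],[.489,.244,.003]]))
```

```text
{'dmm': array([86.4, -1. ,  0.9]), 'w': array([-0.   , -0.002, -0.004])} [0.48964143 0.24476246 0.13438578]
[[319.56553395 223.9501927 ]
 [319.67582095 192.67857491]]
```

View pics/w4.png

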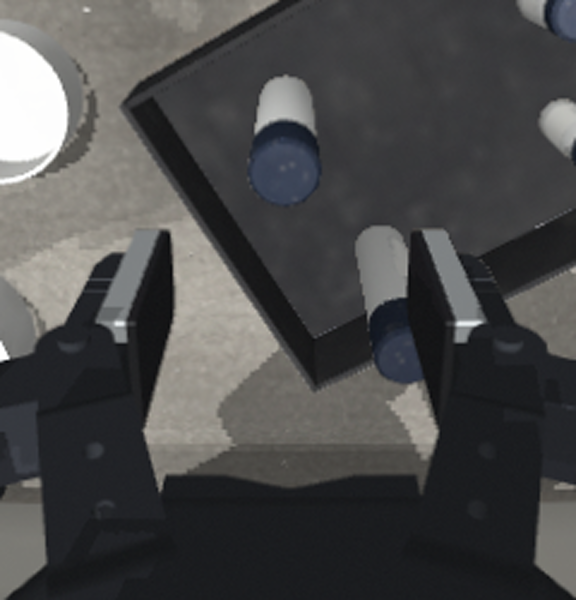

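Call:
{"op": "play_rows", "data": {
  "deltas": [
    {"dx": 40, "dy": 0, "dz": -1, "wx": 0, "wy": 0, "wz": 0, "fingers": 0.6},
    {"dx": 35, "dy": 0, "dz": 0, "wx": 0, "wy": 0, "wz": 0, "fingers": 0.6},
    {"dx": 11, "dy": 0, "dz": 0, "wx": 0, "wy": 0, "wz": 0, "fingers": 0.6},
    {"dx": 0, "dy": 0, "dz": 0, "wx": 0, "wy": 0, "wz": 0, "fingers": 0.4},
    {"dx": 0, "dy": 0, "dz": 0, "wx": 0, "wy": 0, "wz": 0, "fingers": 0.2}
  ]
}}

```text
time: 2.95
ee_pos: [0.4891, 0.2456, 0.0476]
eef_rot: [0.5, 0.501, 0.5, -0.499]
ft_force: [1.3, 0.3, 0.4]
grip_width: 0.023
```

Call:
{"op": "play_rows", "data": {
  "deltas": [
    {"dx": 0, "dy": 0, "dz": 0, "wx": 0, "wy": 0, "wz": 0, "fingers": 0},
    {"dx": 0, "dy": 0, "dz": 0, "wx": 0, "wy": 0, "wz": 0, "fingers": 0},
    {"dx": 0, "dy": 0, "dz": 0, "wx": 0, "wy": 0, "wz": 0, "fingers": 0},
    {"dx": 0, "dy": 0, "dz": 0, "wx": 0, "wy": 0, "wz": 0, "fingers": 0}
  ]
}}

```text
time: 3.35
ee_pos: [0.489, 0.2457, 0.0476]
eef_rot: [0.5, 0.501, 0.5, -0.499]
ft_force: [-0.1, -0.6, 7.3]
grip_width: 0.0206
```

Run:
```python
from h import *
w=cam("wrist");save(w,"w5.png",(200,150,440,400),2.4)
print(robot.state()["ee_pos"])
save(cam("side"),"s5.png",(220,100,440,300),3)
```

```text
[0.48896992 0.2456668  0.04765088]
```

View pics/w5.png

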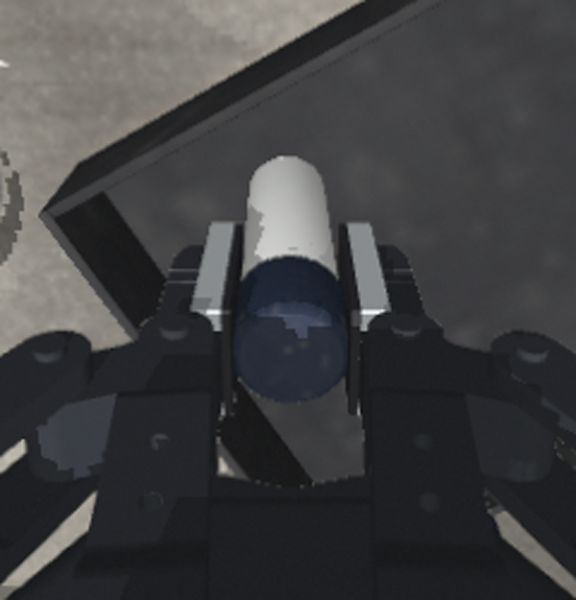

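View pics/s5.png

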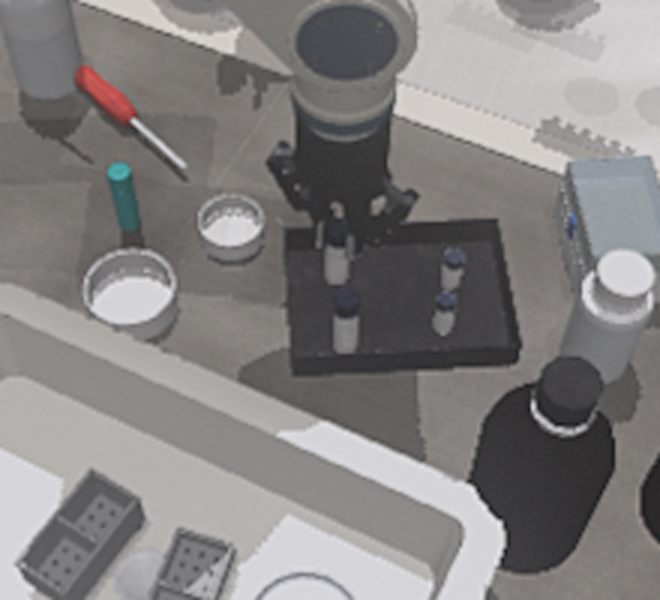

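Call:
{"op": "play_rows", "data": {
  "deltas": [
    {"dx": -40, "dy": 0, "dz": 0, "wx": 0, "wy": 0, "wz": 0, "fingers": 0},
    {"dx": -45, "dy": 0, "dz": 0, "wx": 0, "wy": 0, "wz": 0, "fingers": 0},
    {"dx": -45, "dy": 0, "dz": 10, "wx": 0, "wy": 0, "wz": 0, "fingers": 0},
    {"dx": -40, "dy": 0, "dz": 25, "wx": 0, "wy": 0, "wz": 0, "fingers": 0},
    {"dx": 0, "dy": 0, "dz": 45, "wx": 0, "wy": 0, "wz": 0, "fingers": 0}
  ]
}}

```text
time: 3.95
ee_pos: [0.4913, 0.1669, 0.2224]
eef_rot: [0.503, 0.503, 0.499, -0.495]
ft_force: [1.7, -0.1, -0.7]
grip_width: 0.0204
```

Call:
{"op": "play_rows", "data": {
  "deltas": [
    {"dx": 0, "dy": -5, "dz": 45, "wx": 0, "wy": 0, "wz": 0, "fingers": 0},
    {"dx": 0, "dy": -5, "dz": 45, "wx": 0, "wy": 0, "wz": 0, "fingers": 0},
    {"dx": 0, "dy": -5, "dz": 45, "wx": 0, "wy": 0, "wz": 0, "fingers": 0},
    {"dx": 0, "dy": -5, "dz": 45, "wx": 0, "wy": 0, "wz": 0, "fingers": 0},
    {"dx": 0, "dy": 0, "dz": 30, "wx": 0, "wy": 0, "wz": 0, "fingers": 0}
  ]
}}

```text
time: 4.45
ee_pos: [0.4666, -0.0473, 0.2166]
eef_rot: [0.5, 0.5, 0.499, -0.5]
ft_force: [0.4, 0.7, 0.5]
grip_width: 0.0209
```

Call:
{"op": "play_rows", "data": {
  "deltas": [
    {"dx": 0, "dy": 0, "dz": 15, "wx": 0, "wy": 0, "wz": 0, "fingers": 0},
    {"dx": 0, "dy": 0, "dz": 0, "wx": 0, "wy": 0, "wz": 0, "fingers": 0},
    {"dx": 0, "dy": 0, "dz": 0, "wx": 0, "wy": 0, "wz": 0, "fingers": 0}
  ]
}}

```text
time: 4.75
ee_pos: [0.4675, -0.0599, 0.2163]
eef_rot: [0.5, 0.5, 0.5, -0.5]
ft_force: [-0.4, 0.0, -0.3]
grip_width: 0.0206
```

Run:
```python
from h import *
w=cam("wrist");save(w,"w6.png",None,1.25);np.save("w6.npy",w,allow_pickle=True)
print(robot.state()["ee_pos"],robot.state()["grip_width"])
save(w,"w6a.png",(180,150,500,330),2.5)
```

```text
[ 0.4675148  -0.05948996  0.2161611 ] 0.0204803095393101
```

View pics/w6.png

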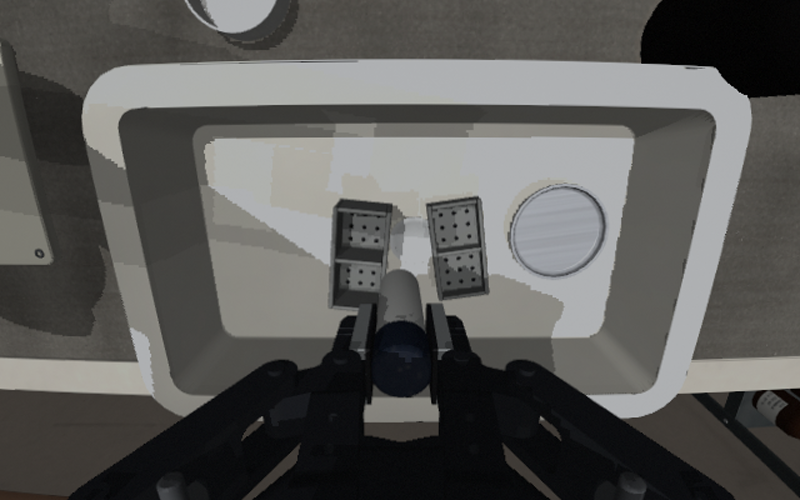

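View pics/w6a.png

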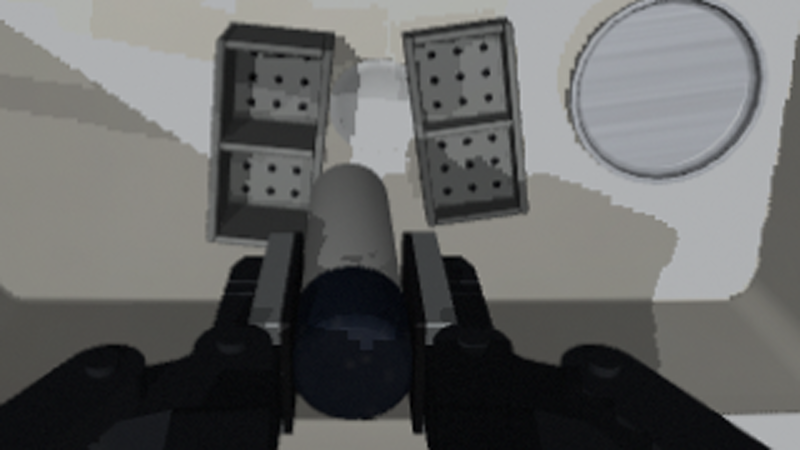

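Run:
```python
from h import *
w=np.load("w6.npy",allow_pickle=True).item()
save(w,"w6b.png",(260,150,410,260),5.2)
# dish
```

View pics/w6b.png

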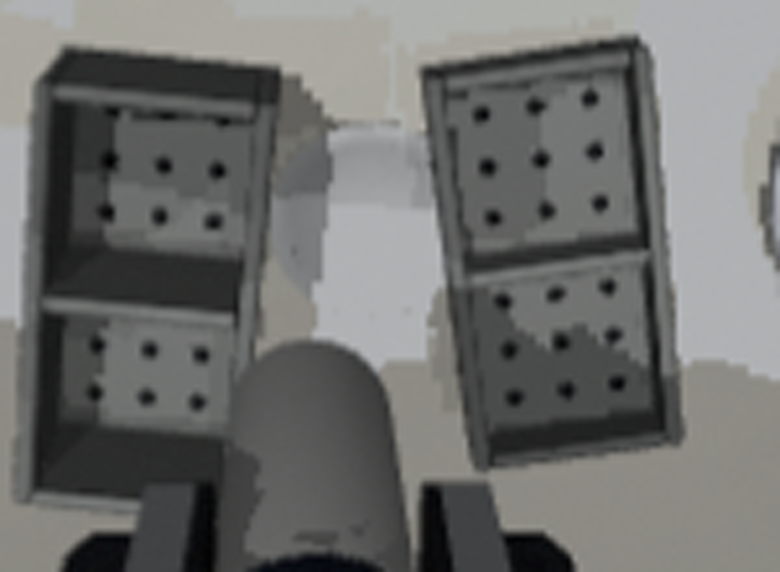

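Run:
```python
from h import *
w=np.load("w6.npy",allow_pickle=True).item()
f=lambda p:np.array(p)/5.2+[260,150]
print("low bays floor",plane(w,f([[541,160],[560,342]]),.023).round(4))
print("low rim",plane(w,f([[428,80],[645,55],[680,440],[482,467]]),.036).round(4),"part",plane(w,f([[560,268]]),.036).round(4))
print("deep bays floor",plane(w,f([[163,166],[149,350]]),.023).round(4))
print("deep rim",plane(w,f([[38,82],[270,103],[18,500]]),.060).round(4),"part",plane(w,f([[142,311]]),.060).round(4))
P=plane(w,np.array([[570,92],[763,80],[665,-3],[655,183]])/2.5+[180,150],.030);print("dish",P.round(4),P.mean(0))
# held vial: top centre and bottom
print("held", robot.state()["ee_pos"], plane(w,f([[312,340]]),robot.state()["ee_pos"][2]-.045).round(4))
s=np.load("s3.npy",allow_pickle=True).item()
a=np.array([[240,530],[218,600]])/3.6+[220,140]; print("side low",plane(s,a,.023).round(4))
a=np.array([[124,475],[77,533]])/3.6+[220,140]; print("side deep",plane(s,a,.023).round(4))
```

```text
low bays floor [[ 0.5182 -0.0647  0.023 ]
 [ 0.5244 -0.1078  0.023 ]]
low rim [[ 0.4918 -0.0442  0.036 ]
 [ 0.5371 -0.0388  0.036 ]
 [ 0.5507 -0.1266  0.036 ]
 [ 0.506  -0.1332  0.036 ]] part [[ 0.5214 -0.0856  0.036 ]]
deep bays floor [[ 0.4344 -0.066   0.023 ]
 [ 0.4298 -0.1097  0.023 ]]
deep rim [[ 0.4143 -0.0397  0.06  ]
 [ 0.4593 -0.0439  0.06  ]
 [ 0.405  -0.1295  0.06  ]] part [[ 0.4329 -0.0869  0.06  ]]
dish [[ 0.5677 -0.07    0.03  ]
 [ 0.6569 -0.0642  0.03  ]
 [ 0.6064 -0.0266  0.03  ]
 [ 0.6126 -0.1148  0.03  ]] [ 0.61090574 -0.06889642  0.03      ]
held [ 0.4675148  -0.05948996  0.2161611 ] [[ 0.4677 -0.0512  0.1712]]
side low [[ 0.5177 -0.0622  0.023 ]
 [ 0.528  -0.1081  0.023 ]]
side deep [[ 0.4307 -0.0633  0.023 ]
 [ 0.4251 -0.1107  0.023 ]]
```

Call:
{"op": "play_rows", "data": {
  "deltas": [
    {"dx": 10, "dy": -19, "dz": 25, "wx": 0, "wy": 0, "wz": 0, "fingers": 0},
    {"dx": 30, "dy": -19, "dz": 24.5, "wx": 0, "wy": 0, "wz": 0, "fingers": 0},
    {"dx": 30, "dy": 0, "dz": 0, "wx": 0, "wy": 0, "wz": 0, "fingers": 0},
    {"dx": 0, "dy": 0, "dz": 0, "wx": 0, "wy": 0, "wz": 0, "fingers": 0},
    {"dx": 0, "dy": 0, "dz": 0, "wx": 0, "wy": 0, "wz": 0, "fingers": 0}
  ]
}}

```text
time: 5.3
ee_pos: [0.4298, -0.1087, 0.1461]
eef_rot: [0.5, 0.5, 0.501, -0.5]
ft_force: [0.1, 0.3, -0.3]
grip_width: 0.0208
```

Run:
```python
from h import *
s=cam("side");save(s,"s7.png",(180,200,360,340),4)
w=cam("wrist");save(w,"w7.png",(220,150,420,320),4)
print(robot.state()["ee_pos"],go([.4295,-.109,.069],0))
```

```text
[ 0.43096956 -0.10904458  0.14714219] {'dmm': array([78.1, -1.6, -0.1]), 'w': array([ 0.001,  0.001, -0.002])}
```

View pics/s7.png

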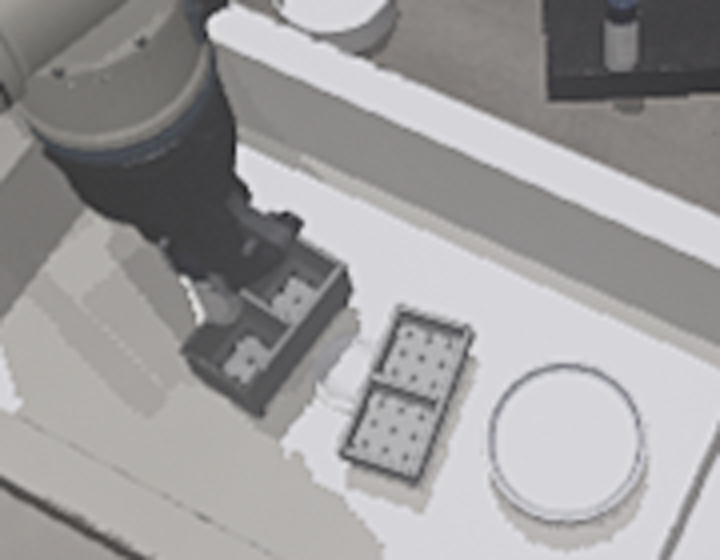

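View pics/w7.png

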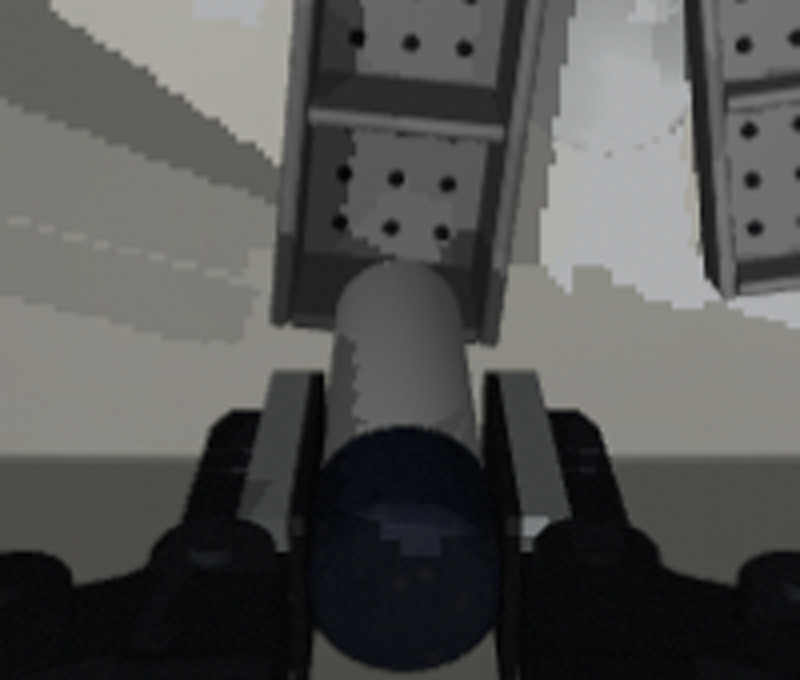

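Call:
{"op": "play_rows", "data": {
  "deltas": [
    {"dx": 30, "dy": -1.5, "dz": 0, "wx": 0, "wy": 0, "wz": 0, "fingers": 0},
    {"dx": 30, "dy": 0, "dz": 0, "wx": 0, "wy": 0, "wz": 0, "fingers": 0},
    {"dx": 15, "dy": 0, "dz": 0, "wx": 0, "wy": 0, "wz": 0, "fingers": 0},
    {"dx": 3, "dy": 0, "dz": 0, "wx": 0, "wy": 0, "wz": 0, "fingers": 0},
    {"dx": 0, "dy": 0, "dz": 0, "wx": 0, "wy": 0, "wz": 0, "fingers": 0}
  ]
}}

```text
time: 5.9
ee_pos: [0.4289, -0.1093, 0.0685]
eef_rot: [0.5, 0.5, 0.5, -0.5]
ft_force: [0.4, -0.4, 0.2]
grip_width: 0.021
```

Run:
```python
from h import *
s=cam("side");save(s,"s8.png",(180,200,360,340),4)
w=cam("wrist");save(w,"w8.png",(220,150,420,320),4)
print(robot.state())
```

```text
{'time': 6.0, 'joint_pos': array([-2.76848362e-01,  4.49286681e-01,  2.11969829e+00, -2.29873897e-06,
        5.70197933e-01, -2.77326973e-01]), 'qd': array([-0.00444819, -0.00613678,  0.00375458, -0.00052318, -0.00584002,
        0.00078536]), 'effort': array([ 5.18562610e-02, -4.27288234e+01, -1.40123865e+01,  9.91882334e-04,
        7.93583400e-03,  1.17714084e-03]), 'ee_pos': array([ 0.42927398, -0.10960544,  0.06907169]), 'eef_rot': array([ 0.50086423,  0.50029376,  0.49937529, -0.49946521]), 'ft_force': array([ 0.26468728, -0.20292546, -0.33613046]), 'ft_torque': array([-0.05143667,  0.00453089, -0.04206638]), 'grip_width': 0.020639716199391166}
```

View pics/w8.png

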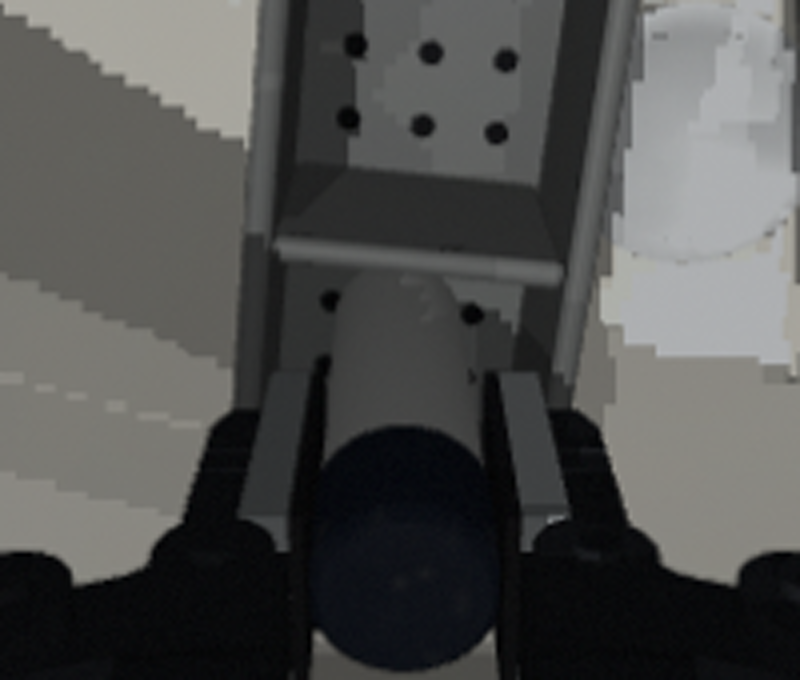

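Call:
{"op": "play_rows", "data": {
  "deltas": [
    {"dx": 1, "dy": 0, "dz": 0, "wx": 0, "wy": 0, "wz": 0, "fingers": 0.1},
    {"dx": 0, "dy": 0, "dz": 0, "wx": 0, "wy": 0, "wz": 0, "fingers": 0.3},
    {"dx": 0, "dy": 0, "dz": 0, "wx": 0, "wy": 0, "wz": 0, "fingers": 0.5},
    {"dx": 0, "dy": 0, "dz": 0, "wx": 0, "wy": 0, "wz": 0, "fingers": 0.5},
    {"dx": 0, "dy": 0, "dz": 0, "wx": 0, "wy": 0, "wz": 0, "fingers": 0.5}
  ]
}}

```text
time: 6.5
ee_pos: [0.4281, -0.1095, 0.0669]
eef_rot: [0.5, 0.5, 0.5, -0.5]
ft_force: [-0.2, -0.8, 0.5]
grip_width: 0.0426
```

Call:
{"op": "play_rows", "data": {
  "deltas": [
    {"dx": -20, "dy": 0, "dz": 0, "wx": 0, "wy": 0, "wz": 0, "fingers": 0.5},
    {"dx": -40, "dy": 0, "dz": 0, "wx": 0, "wy": 0, "wz": 0, "fingers": 0.5},
    {"dx": -40, "dy": 0, "dz": 0, "wx": 0, "wy": 0, "wz": 0, "fingers": 0.5},
    {"dx": -20, "dy": 10, "dz": -40, "wx": 0, "wy": 0, "wz": 0, "fingers": 0.5},
    {"dx": 0, "dy": 20, "dz": -45, "wx": 0, "wy": 0, "wz": 0, "fingers": 0.5}
  ]
}}

```text
time: 7.0
ee_pos: [0.4595, -0.0248, 0.19]
eef_rot: [0.501, 0.502, 0.497, -0.5]
ft_force: [1.2, -0.5, -0.6]
grip_width: 0.0429
```

Run:
```python
from h import *
s=cam("side");save(s,"s9.png",(180,200,360,340),4)
print(robot.state()["ee_pos"],go([.5285,.181,.16],0))
```

```text
[ 0.46234027 -0.01870383  0.1892938 ] {'dmm': array([  30.2,   65.9, -199.7]), 'w': array([-0.   , -0.002, -0.007])}
```

View pics/s9.png

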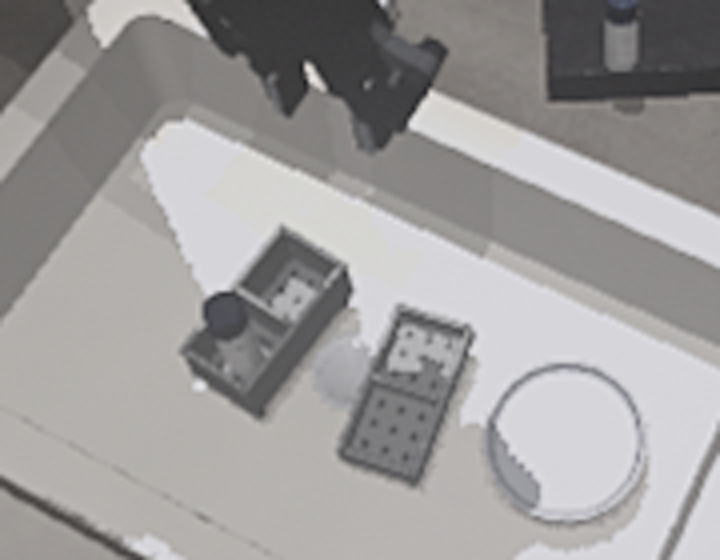

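Call:
{"op": "play_rows", "data": {
  "deltas": [
    {"dx": 0, "dy": 16, "dz": -40, "wx": 0, "wy": 0, "wz": 0, "fingers": 0.6},
    {"dx": 0, "dy": 16, "dz": -40, "wx": 0, "wy": 0, "wz": 0, "fingers": 0.6},
    {"dx": 0, "dy": 17, "dz": -40, "wx": 0, "wy": 0, "wz": 0, "fingers": 0.6},
    {"dx": 15, "dy": 17, "dz": -40, "wx": 0, "wy": 0, "wz": 0, "fingers": 0.6},
    {"dx": 30, "dy": 0, "dz": -40, "wx": 0, "wy": 0, "wz": 0, "fingers": 0.6}
  ]
}}

```text
time: 7.55
ee_pos: [0.5279, 0.1781, 0.1434]
eef_rot: [0.501, 0.502, 0.499, -0.498]
ft_force: [0.1, -0.4, -0.7]
grip_width: 0.0509
```

Call:
{"op": "play_rows", "data": {
  "deltas": [
    {"dx": 10, "dy": 0, "dz": 0, "wx": 0, "wy": 0, "wz": 0, "fingers": 0.6},
    {"dx": 0, "dy": 0, "dz": 0, "wx": 0, "wy": 0, "wz": 0, "fingers": 0.6},
    {"dx": 0, "dy": 0, "dz": 0, "wx": 0, "wy": 0, "wz": 0, "fingers": 0.6}
  ]
}}

```text
time: 7.85
ee_pos: [0.5238, 0.1748, 0.1319]
eef_rot: [-0.5, -0.5, -0.5, 0.5]
ft_force: [-0.0, -0.2, 0.5]
grip_width: 0.0514
```

Run:
```python
from h import *
w=cam("wrist");save(w,"w10.png",(200,100,440,350),2.4);np.save("w10.npy",w,allow_pickle=True)
print(robot.state()["ee_pos"],go([.5285,.181,.048],0))
print(proj(w,[[.5285,.181,.081],[.5285,.192,.003]]))
```

```text
[0.52431047 0.17458346 0.132446  ] {'dmm': array([84.4,  4.1, -6.4]), 'w': array([-0.001,  0.   , -0.   ])}
[[326.65661317 215.73018997]
 [325.19533719 174.57876229]]
```

View pics/w10.png

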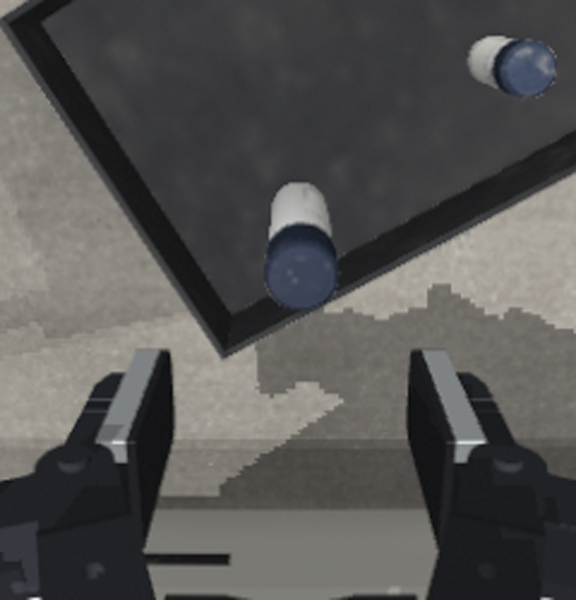

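Call:
{"op": "play_rows", "data": {
  "deltas": [
    {"dx": 35, "dy": 4, "dz": -7, "wx": 0, "wy": 0, "wz": 0, "fingers": 0.6},
    {"dx": 35, "dy": 0, "dz": 0, "wx": 0, "wy": 0, "wz": 0, "fingers": 0.6},
    {"dx": 14, "dy": 0, "dz": 0, "wx": 0, "wy": 0, "wz": 0, "fingers": 0.6},
    {"dx": 0, "dy": 0, "dz": 0, "wx": 0, "wy": 0, "wz": 0, "fingers": 0.4},
    {"dx": 0, "dy": 0, "dz": 0, "wx": 0, "wy": 0, "wz": 0, "fingers": 0.2}
  ]
}}

```text
time: 8.4
ee_pos: [0.5288, 0.1821, 0.049]
eef_rot: [0.5, 0.501, 0.5, -0.5]
ft_force: [-0.0, -0.4, 0.6]
grip_width: 0.023
```

Call:
{"op": "play_rows", "data": {
  "deltas": [
    {"dx": 0, "dy": 0, "dz": 0, "wx": 0, "wy": 0, "wz": 0, "fingers": 0},
    {"dx": 0, "dy": 0, "dz": 0, "wx": 0, "wy": 0, "wz": 0, "fingers": 0},
    {"dx": 0, "dy": 0, "dz": 0, "wx": 0, "wy": 0, "wz": 0, "fingers": 0},
    {"dx": 0, "dy": 0, "dz": 0, "wx": 0, "wy": 0, "wz": 0, "fingers": 0}
  ]
}}

```text
time: 8.8
ee_pos: [0.5289, 0.1828, 0.049]
eef_rot: [0.5, 0.501, 0.5, -0.499]
ft_force: [-0.6, -1.0, 7.0]
grip_width: 0.0205
```

Call:
{"op": "play_rows", "data": {
  "deltas": [
    {"dx": -40, "dy": 0, "dz": 0, "wx": 0, "wy": 0, "wz": 0, "fingers": 0},
    {"dx": -45, "dy": 0, "dz": 0, "wx": 0, "wy": 0, "wz": 0, "fingers": 0},
    {"dx": -45, "dy": 0, "dz": 0, "wx": 0, "wy": 0, "wz": 0, "fingers": 0},
    {"dx": -30, "dy": 0, "dz": 0, "wx": 0, "wy": 0, "wz": 0, "fingers": 0},
    {"dx": 0, "dy": 0, "dz": 30, "wx": 0, "wy": 0, "wz": 0, "fingers": 0}
  ]
}}

```text
time: 9.3
ee_pos: [0.5312, 0.1551, 0.2133]
eef_rot: [0.502, 0.503, 0.499, -0.496]
ft_force: [0.6, 0.3, -0.2]
grip_width: 0.0203
```

Run:
```python
from h import *
print(robot.state()["ee_pos"],go([.434,-.0655,.2],0))
```

```text
[0.53123674 0.15511397 0.21326089] {'dmm': array([ 11.6, -98. , 220.4]), 'w': array([ 0.003, -0.003, -0.01 ])}
```

Call:
{"op": "play_rows", "data": {
  "deltas": [
    {"dx": 0, "dy": -20, "dz": 45, "wx": 0, "wy": 0, "wz": 0, "fingers": 0},
    {"dx": 0, "dy": -20, "dz": 45, "wx": 0, "wy": 0, "wz": 0, "fingers": 0},
    {"dx": 0, "dy": -20, "dz": 45, "wx": 0, "wy": 0, "wz": 0, "fingers": 0},
    {"dx": 0, "dy": -20, "dz": 45, "wx": 0, "wy": 0, "wz": 0, "fingers": 0},
    {"dx": 0, "dy": -15, "dz": 35, "wx": 0, "wy": 0, "wz": 0, "fingers": 0}
  ]
}}

```text
time: 9.8
ee_pos: [0.4315, -0.0642, 0.2081]
eef_rot: [-0.5, -0.5, -0.5, 0.5]
ft_force: [-0.4, 0.0, -0.5]
grip_width: 0.0208
```

Call:
{"op": "play_rows", "data": {
  "deltas": [
    {"dx": 30, "dy": 0, "dz": 0, "wx": 0, "wy": 0, "wz": 0, "fingers": 0},
    {"dx": 20, "dy": 0, "dz": 0, "wx": 0, "wy": 0, "wz": 0, "fingers": 0},
    {"dx": 0, "dy": 0, "dz": 0, "wx": 0, "wy": 0, "wz": 0, "fingers": 0},
    {"dx": 0, "dy": 0, "dz": 0, "wx": 0, "wy": 0, "wz": 0, "fingers": 0}
  ]
}}

```text
time: 10.2
ee_pos: [0.4331, -0.0624, 0.1582]
eef_rot: [0.5, 0.5, 0.5, -0.5]
ft_force: [0.4, -1.0, -0.0]
grip_width: 0.0207
```

Run:
```python
from h import *
w=cam("wrist");save(w,"w11.png",(200,150,440,350),3)
s=cam("side");save(s,"s11.png",(180,200,360,340),4)
print(robot.state()["ee_pos"],go([.434,-.0655,.070],0))
```

```text
[ 0.43387966 -0.06234579  0.15883619] {'dmm': array([88.8, -0. ,  3.1]), 'w': array([ 0.001,  0.   , -0.002])}
```

View pics/w11.png

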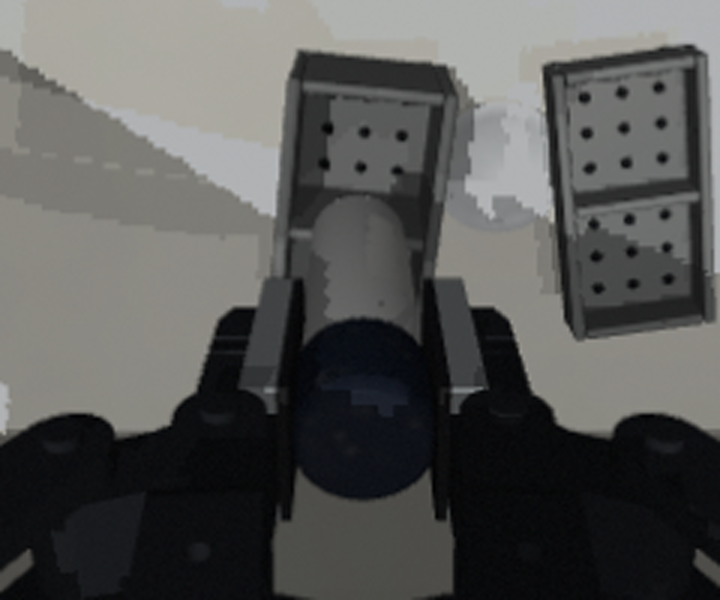

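View pics/s11.png

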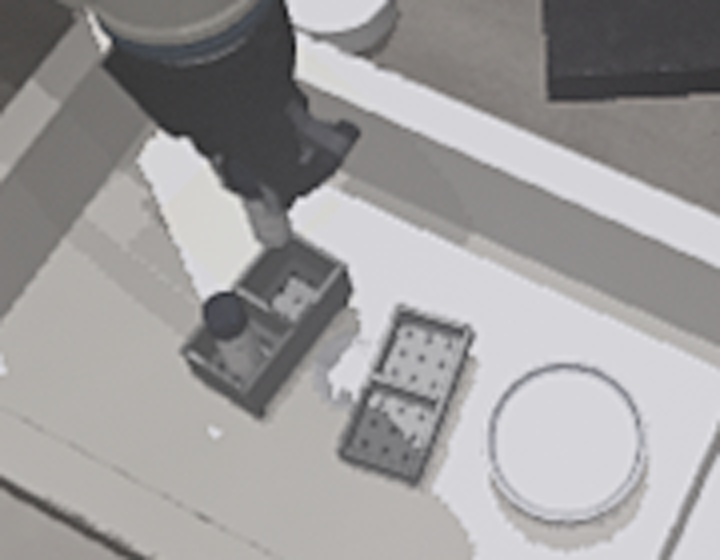

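Call:
{"op": "play_rows", "data": {
  "deltas": [
    {"dx": 30, "dy": 0, "dz": 2, "wx": 0, "wy": 0, "wz": 0, "fingers": 0},
    {"dx": 30, "dy": 0, "dz": 0, "wx": 0, "wy": 0, "wz": 0, "fingers": 0},
    {"dx": 20, "dy": 0, "dz": 0, "wx": 0, "wy": 0, "wz": 0, "fingers": 0},
    {"dx": 9, "dy": 0, "dz": 0, "wx": 0, "wy": 0, "wz": 0, "fingers": 0},
    {"dx": 0, "dy": 0, "dz": 0, "wx": 0, "wy": 0, "wz": 0, "fingers": 0}
  ]
}}

```text
time: 10.8
ee_pos: [0.4333, -0.0643, 0.0688]
eef_rot: [0.5, 0.5, 0.5, -0.5]
ft_force: [0.3, 0.1, 0.4]
grip_width: 0.0208
```

Run:
```python
from h import *
s=cam("side");save(s,"s12.png",(180,200,360,340),4)
print(robot.state()["ee_pos"],robot.state()["ft_force"])
```

```text
[ 0.43360002 -0.06438235  0.06928537] [-0.7613741   0.65334254  0.65769603]
```

View pics/s12.png

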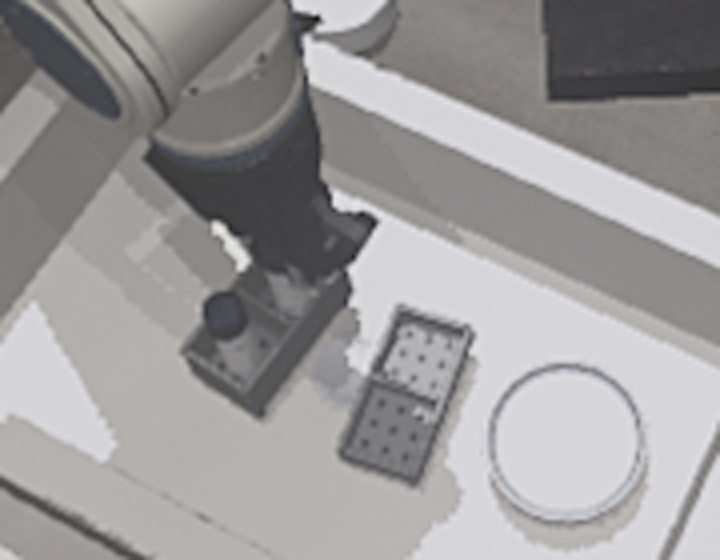

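Call:
{"op": "play_rows", "data": {
  "deltas": [
    {"dx": 0.5, "dy": 0, "dz": 0, "wx": 0, "wy": 0, "wz": 0, "fingers": 0.1},
    {"dx": 0, "dy": 0, "dz": 0, "wx": 0, "wy": 0, "wz": 0, "fingers": 0.3},
    {"dx": 0, "dy": 0, "dz": 0, "wx": 0, "wy": 0, "wz": 0, "fingers": 0.5},
    {"dx": 0, "dy": 0, "dz": 0, "wx": 0, "wy": 0, "wz": 0, "fingers": 0.5},
    {"dx": 0, "dy": 0, "dz": 0, "wx": 0, "wy": 0, "wz": 0, "fingers": 0.5}
  ]
}}

```text
time: 11.35
ee_pos: [0.4332, -0.0646, 0.0686]
eef_rot: [0.5, 0.5, 0.5, -0.5]
ft_force: [0.7, -0.5, -0.3]
grip_width: 0.0428
```

Call:
{"op": "play_rows", "data": {
  "deltas": [
    {"dx": -20, "dy": 0, "dz": 0, "wx": 0, "wy": 0, "wz": 0, "fingers": 0.5},
    {"dx": -40, "dy": 0, "dz": 0, "wx": 0, "wy": 0, "wz": 0, "fingers": 0.5},
    {"dx": -40, "dy": 0, "dz": 0, "wx": 0, "wy": 0, "wz": 0, "fingers": 0.5},
    {"dx": -20, "dy": 20, "dz": -40, "wx": 0, "wy": 0, "wz": 0, "fingers": 0.5},
    {"dx": 0, "dy": 25, "dz": -40, "wx": 0, "wy": 0, "wz": 0, "fingers": 0.5}
  ]
}}

```text
time: 11.85
ee_pos: [0.48, 0.0156, 0.1919]
eef_rot: [0.501, 0.502, 0.498, -0.499]
ft_force: [0.6, -0.5, 0.4]
grip_width: 0.0426
```

Run:
```python
from h import *
s=cam("side");save(s,"s13.png",(180,200,360,340),4)
print(robot.state()["ee_pos"],go([.5985,.237,.13],0))
```

```text
[0.48396713 0.02072418 0.19125472] {'dmm': array([  62.8,  113.8, -216.2]), 'w': array([-0.001, -0.002, -0.009])}
```

View pics/s13.png

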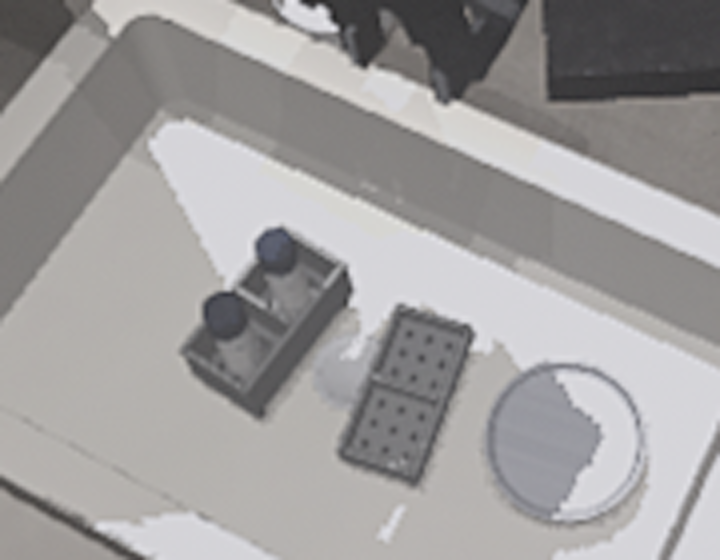

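Run:
```python
from h import *
s=np.load("s3.npy",allow_pickle=True).item();w=np.load("w3.npy",allow_pickle=True).item()
print("black bottle base front",plane(s,[[397,289],[380,270]],0).round(3),"left side mid", plane(s,[[381,245]],.05).round(3))
print("white bottle side base",plane(s,[[417,225]],0).round(3),"cap top",plane(s,[[428,190]],.129).round(3))
```

```text
black bottle base front [[0.748 0.058 0.   ]
 [0.694 0.085 0.   ]] left side mid [[0.675 0.123 0.05 ]]
white bottle side base [[0.733 0.246 0.   ]] cap top [[0.726 0.266 0.129]]
```

Call:
{"op": "play_rows", "data": {
  "deltas": [
    {"dx": 0, "dy": 20, "dz": -45, "wx": 0, "wy": 0, "wz": 0, "fingers": 0.6},
    {"dx": 0, "dy": 25, "dz": -45, "wx": 0, "wy": 0, "wz": 0, "fingers": 0.6},
    {"dx": 0, "dy": 25, "dz": -45, "wx": 0, "wy": 0, "wz": 0, "fingers": 0.6},
    {"dx": 20, "dy": 25, "dz": -45, "wx": 0, "wy": 0, "wz": 0, "fingers": 0.6},
    {"dx": 20, "dy": 18, "dz": -35, "wx": 0, "wy": 0, "wz": 0, "fingers": 0.6}
  ]
}}

```text
time: 12.4
ee_pos: [0.5888, 0.2262, 0.1504]
eef_rot: [0.501, 0.501, 0.5, -0.499]
ft_force: [1.3, 0.0, -0.2]
grip_width: 0.0512
```

Call:
{"op": "play_rows", "data": {
  "deltas": [
    {"dx": 30, "dy": 0, "dz": 0, "wx": 0, "wy": 0, "wz": 0, "fingers": 0.6},
    {"dx": 0, "dy": 0, "dz": 0, "wx": 0, "wy": 0, "wz": 0, "fingers": 0.6},
    {"dx": 0, "dy": 0, "dz": 0, "wx": 0, "wy": 0, "wz": 0, "fingers": 0.6}
  ]
}}

```text
time: 12.7
ee_pos: [0.5863, 0.2231, 0.1197]
eef_rot: [-0.5, -0.499, -0.5, 0.501]
ft_force: [-0.1, 0.5, 1.6]
grip_width: 0.0512
```

Run:
```python
from h import *
w=cam("wrist");save(w,"w14.png",(200,100,440,350),2.4);np.save("w14.npy",w,allow_pickle=True)
print(robot.state()["ee_pos"],go([.5985,.237,.022],0))
for X in ([.5985,.237],[.585,.287]): print(proj(w,[X+[.051],X+[.045],X+[.003]]))
```

```text
[0.58717616 0.22310336 0.12087383] {'dmm': array([ 98.9,  11.3, -13.9]), 'w': array([-0.,  0.,  0.])}
[[336.59446781 197.37816643]
 [336.21315739 195.01241713]
 [333.99963725 181.29214728]]
[[318.11897792 127.98450234]
 [318.2093291  127.33360854]
 [318.72667908 123.60747605]]
```

View pics/w14.png

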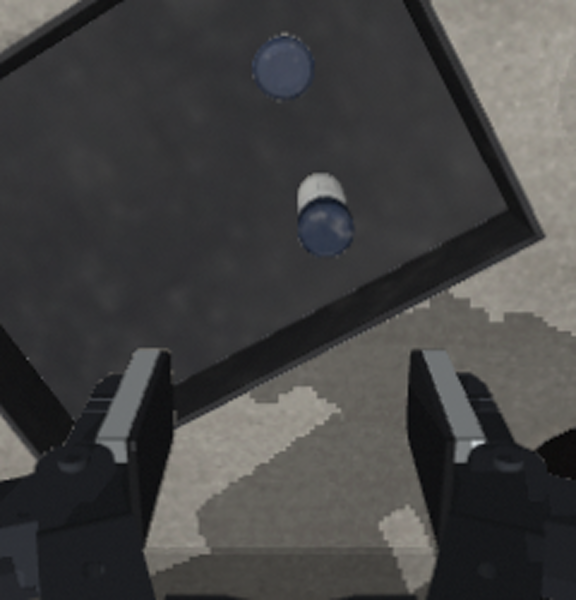

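Call:
{"op": "play_rows", "data": {
  "deltas": [
    {"dx": 20, "dy": 11, "dz": -14, "wx": 0, "wy": 0, "wz": 0, "fingers": 0.5},
    {"dx": 35, "dy": 0, "dz": 0, "wx": 0, "wy": 0, "wz": 0, "fingers": 0.5},
    {"dx": 30, "dy": 0, "dz": 0, "wx": 0, "wy": 0, "wz": 0, "fingers": 0.5},
    {"dx": 14, "dy": 0, "dz": 0, "wx": 0, "wy": 0, "wz": 0, "fingers": 0.5},
    {"dx": 0, "dy": 0, "dz": 0, "wx": 0, "wy": 0, "wz": 0, "fingers": 0.5}
  ]
}}

```text
time: 13.25
ee_pos: [0.5976, 0.2367, 0.0207]
eef_rot: [-0.499, -0.5, -0.5, 0.501]
ft_force: [-0.3, 0.5, -0.5]
grip_width: 0.0427
```

Run:
```python
from h import *
w=cam("wrist");save(w,"w15.png",(200,150,440,400),2.4)
print(robot.state()["ee_pos"],robot.state()["ft_force"])
```

```text
[0.59860064 0.23718707 0.02204984] [-0.1613098   0.06382117  0.44336597]
```

View pics/w15.png

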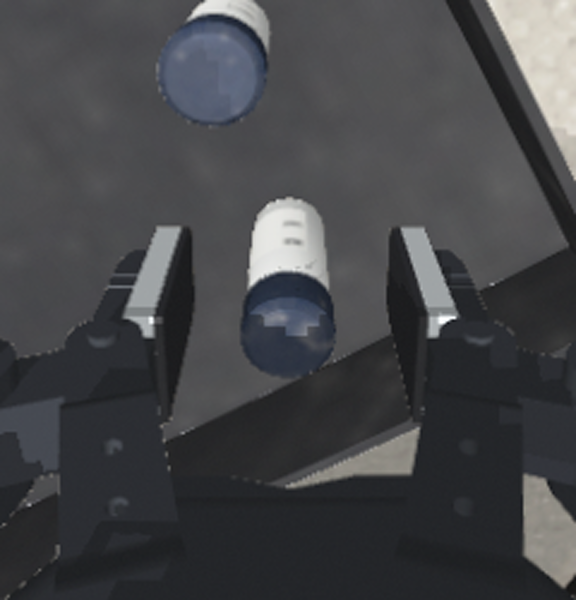

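Call:
{"op": "play_rows", "data": {
  "deltas": [
    {"dx": 0.5, "dy": 0, "dz": 0, "wx": 0, "wy": 0, "wz": 0, "fingers": 0.35},
    {"dx": 0, "dy": 0, "dz": 0, "wx": 0, "wy": 0, "wz": 0, "fingers": 0.2},
    {"dx": 0, "dy": 0, "dz": 0, "wx": 0, "wy": 0, "wz": 0, "fingers": 0},
    {"dx": 0, "dy": 0, "dz": 0, "wx": 0, "wy": 0, "wz": 0, "fingers": 0},
    {"dx": 0, "dy": 0, "dz": 0, "wx": 0, "wy": 0, "wz": 0, "fingers": 0}
  ]
}}

```text
time: 13.8
ee_pos: [0.5992, 0.238, 0.0227]
eef_rot: [0.5, 0.501, 0.5, -0.499]
ft_force: [-1.4, -0.9, 5.6]
grip_width: 0.0156
```

Call:
{"op": "play_rows", "data": {
  "deltas": [
    {"dx": 0, "dy": 0, "dz": 0, "wx": 0, "wy": 0, "wz": 0, "fingers": 0},
    {"dx": -40, "dy": 0, "dz": 0, "wx": 0, "wy": 0, "wz": 0, "fingers": 0},
    {"dx": -45, "dy": 0, "dz": 0, "wx": 0, "wy": 0, "wz": 0, "fingers": 0},
    {"dx": -45, "dy": 0, "dz": 10, "wx": 0, "wy": 0, "wz": 0, "fingers": 0},
    {"dx": -30, "dy": 0, "dz": 40, "wx": 0, "wy": 0, "wz": 0, "fingers": 0}
  ]
}}

```text
time: 14.3
ee_pos: [0.6, 0.1902, 0.1854]
eef_rot: [0.502, 0.501, 0.5, -0.497]
ft_force: [0.5, -0.6, 1.2]
grip_width: 0.0157
```

Run:
```python
from h import *
w=cam("wrist");save(w,"w16.png",(200,150,440,400),2.4)
print(robot.state()["ee_pos"],robot.state()["ft_force"],go([.525,-.108,.18],0))
```

```text
[0.60145213 0.18397681 0.18933168] [ 0.20161307 -3.18940991  2.62565462] {'dmm': array([  8.4, -76.8, 291.9]), 'w': array([ 0.001, -0.   , -0.01 ])}
```

View pics/w16.png

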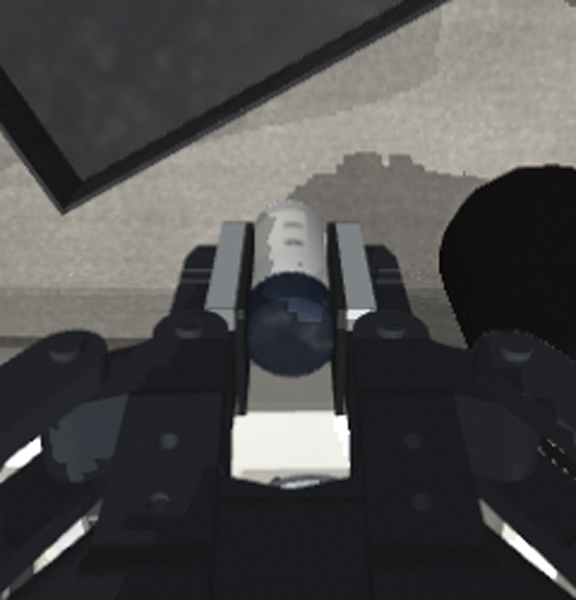

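Call:
{"op": "play_rows", "data": {
  "deltas": [
    {"dx": 0, "dy": -13, "dz": 45, "wx": 0, "wy": 0, "wz": 0, "fingers": 0},
    {"dx": 0, "dy": -13, "dz": 45, "wx": 0, "wy": 0, "wz": 0, "fingers": 0},
    {"dx": 0, "dy": -13, "dz": 45, "wx": 0, "wy": 0, "wz": 0, "fingers": 0},
    {"dx": 0, "dy": -13, "dz": 45, "wx": 0, "wy": 0, "wz": 0, "fingers": 0},
    {"dx": 0, "dy": -12, "dz": 45, "wx": 0, "wy": 0, "wz": 0, "fingers": 0}
  ]
}}

```text
time: 14.85
ee_pos: [0.5336, -0.0389, 0.1815]
eef_rot: [0.5, 0.5, 0.5, -0.5]
ft_force: [-0.0, -0.1, -0.4]
grip_width: 0.0158
```

Call:
{"op": "play_rows", "data": {
  "deltas": [
    {"dx": 0, "dy": -12, "dz": 45, "wx": 0, "wy": 0, "wz": 0, "fingers": 0},
    {"dx": 30, "dy": 0, "dz": 20, "wx": 0, "wy": 0, "wz": 0, "fingers": 0},
    {"dx": 45, "dy": 0, "dz": 0, "wx": 0, "wy": 0, "wz": 0, "fingers": 0},
    {"dx": 0, "dy": 0, "dz": 0, "wx": 0, "wy": 0, "wz": 0, "fingers": 0},
    {"dx": 0, "dy": 0, "dz": 0, "wx": 0, "wy": 0, "wz": 0, "fingers": 0}
  ]
}}

```text
time: 15.35
ee_pos: [0.5219, -0.1021, 0.106]
eef_rot: [0.5, 0.5, 0.5, -0.5]
ft_force: [1.2, -0.1, 0.0]
grip_width: 0.0156
```

Run:
```python
from h import *
w=cam("wrist");save(w,"w17.png",(200,150,440,350),3)
s=cam("side");save(s,"s17.png",(180,200,360,340),4)
print(robot.state()["ee_pos"],go([.525,-.108,.0435],0))
```

```text
[ 0.52360748 -0.10211819  0.10769863] {'dmm': array([64.2,  1.2,  5.8]), 'w': array([ 0.001,  0.001, -0.003])}
```

View pics/w17.png

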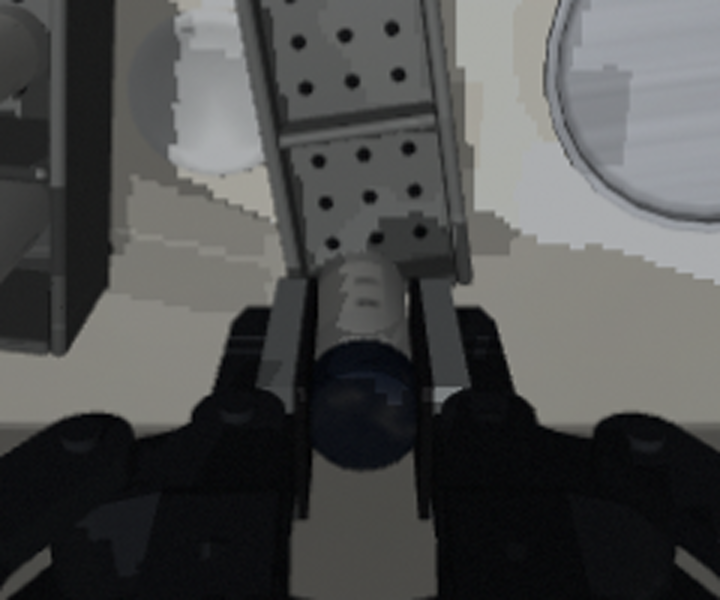

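View pics/s17.png

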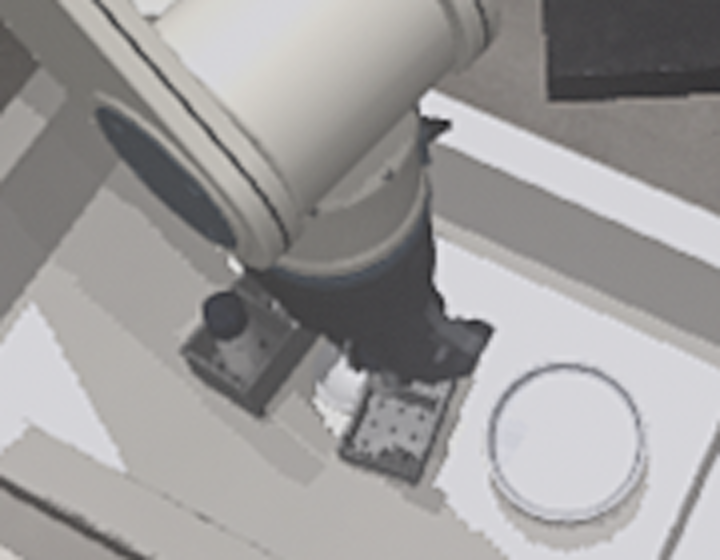

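Call:
{"op": "play_rows", "data": {
  "deltas": [
    {"dx": 20, "dy": 2, "dz": 6, "wx": 0, "wy": 0, "wz": 0, "fingers": 0},
    {"dx": 25, "dy": 0, "dz": 0, "wx": 0, "wy": 0, "wz": 0, "fingers": 0},
    {"dx": 14, "dy": 0, "dz": 0, "wx": 0, "wy": 0, "wz": 0, "fingers": 0},
    {"dx": 5, "dy": 0, "dz": 0, "wx": 0, "wy": 0, "wz": 0, "fingers": 0},
    {"dx": 0, "dy": 0, "dz": 0, "wx": 0, "wy": 0, "wz": 0, "fingers": 0}
  ]
}}

```text
time: 15.95
ee_pos: [0.5249, -0.1081, 0.0427]
eef_rot: [0.5, 0.5, 0.5, -0.5]
ft_force: [-0.1, 0.3, -0.3]
grip_width: 0.016
```

Run:
```python
from h import *
w=cam("wrist");save(w,"w18.png",(200,150,440,350),3)
print(robot.state()["ee_pos"],robot.state()["ft_force"])
```

```text
[ 0.52512685 -0.10817473  0.04288281] [-0.5636573  -0.29109296 -0.36806035]
```

View pics/w18.png

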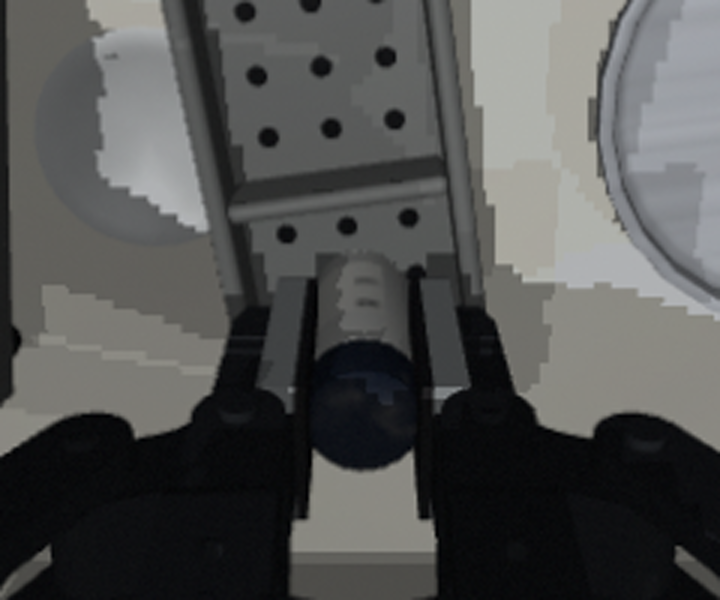

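Call:
{"op": "play_rows", "data": {
  "deltas": [
    {"dx": 0, "dy": 0, "dz": 0, "wx": 0, "wy": 0, "wz": 0, "fingers": 0.1},
    {"dx": 0, "dy": 0, "dz": 0, "wx": 0, "wy": 0, "wz": 0, "fingers": 0.3},
    {"dx": 0, "dy": 0, "dz": 0, "wx": 0, "wy": 0, "wz": 0, "fingers": 0.5},
    {"dx": 0, "dy": 0, "dz": 0, "wx": 0, "wy": 0, "wz": 0, "fingers": 0.5},
    {"dx": 0, "dy": 0, "dz": 0, "wx": 0, "wy": 0, "wz": 0, "fingers": 0.5}
  ]
}}

```text
time: 16.5
ee_pos: [0.5243, -0.1084, 0.0418]
eef_rot: [0.5, 0.5, 0.5, -0.5]
ft_force: [-0.1, 0.5, 0.5]
grip_width: 0.0429
```

Call:
{"op": "play_rows", "data": {
  "deltas": [
    {"dx": -20, "dy": 0, "dz": 0, "wx": 0, "wy": 0, "wz": 0, "fingers": 0.5},
    {"dx": -40, "dy": 0, "dz": 0, "wx": 0, "wy": 0, "wz": 0, "fingers": 0.5},
    {"dx": -40, "dy": 0, "dz": 0, "wx": 0, "wy": 0, "wz": 0, "fingers": 0.5},
    {"dx": -40, "dy": 0, "dz": -40, "wx": 0, "wy": 0, "wz": 0, "fingers": 0.5},
    {"dx": 0, "dy": 10, "dz": -45, "wx": 0, "wy": 0, "wz": 0, "fingers": 0.5}
  ]
}}

```text
time: 17.0
ee_pos: [0.5366, -0.0287, 0.1819]
eef_rot: [0.501, 0.503, 0.497, -0.499]
ft_force: [1.2, -0.2, 0.4]
grip_width: 0.0426
```

Call:
{"op": "play_rows", "data": {
  "deltas": [
    {"dx": 0, "dy": 10, "dz": -45, "wx": 0, "wy": 0, "wz": 0, "fingers": 0.5},
    {"dx": 0, "dy": 10, "dz": -45, "wx": 0, "wy": 0, "wz": 0, "fingers": 0.5},
    {"dx": 0, "dy": 10, "dz": -45, "wx": 0, "wy": 0, "wz": 0, "fingers": 0.5},
    {"dx": 0, "dy": 10, "dz": -45, "wx": 0, "wy": 0, "wz": 0, "fingers": 0.5},
    {"dx": 0, "dy": 10, "dz": -45, "wx": 0, "wy": 0, "wz": 0, "fingers": 0.5}
  ]
}}

```text
time: 17.5
ee_pos: [0.5842, 0.1989, 0.1771]
eef_rot: [-0.5, -0.5, -0.5, 0.5]
ft_force: [1.3, -0.9, -0.0]
grip_width: 0.0429
```

Run:
```python
from h import *
s=cam("side");save(s,"s19.png",(180,200,360,340),4)
print(robot.state()["ee_pos"],go([.585,.287,.12],0))
```

```text
[0.58612079 0.20513891 0.17756636] {'dmm': array([ 57.9,  -1.1, -81.7]), 'w': array([ 0.002, -0.004, -0.003])}
```

View pics/s19.png

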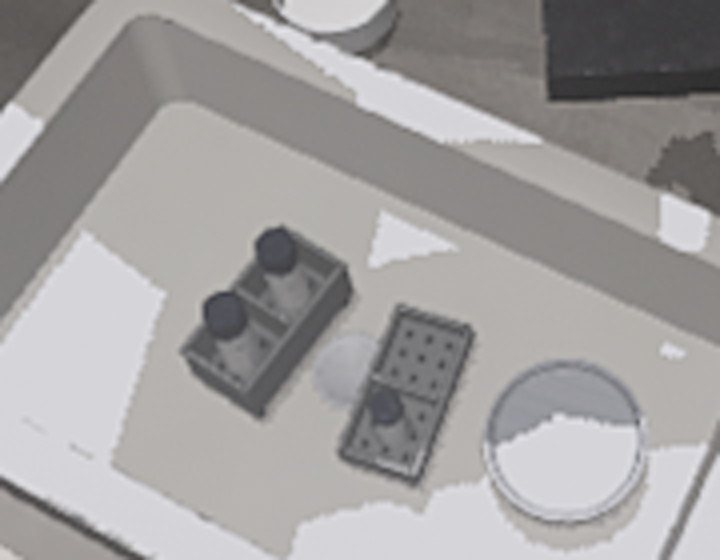

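Call:
{"op": "play_rows", "data": {
  "deltas": [
    {"dx": 0, "dy": -1, "dz": -40, "wx": 0, "wy": 0, "wz": 0, "fingers": 0.5},
    {"dx": 25, "dy": 0, "dz": -35, "wx": 0, "wy": 0, "wz": 0, "fingers": 0.5},
    {"dx": 30, "dy": 0, "dz": 0, "wx": 0, "wy": 0, "wz": 0, "fingers": 0.5},
    {"dx": 0, "dy": 0, "dz": 0, "wx": 0, "wy": 0, "wz": 0, "fingers": 0.5},
    {"dx": 0, "dy": 0, "dz": 0, "wx": 0, "wy": 0, "wz": 0, "fingers": 0.5}
  ]
}}

```text
time: 18.05
ee_pos: [0.5828, 0.2715, 0.1218]
eef_rot: [-0.5, -0.499, -0.5, 0.501]
ft_force: [1.0, 0.7, -0.3]
grip_width: 0.0426
```

Run:
```python
from h import *
w=cam("wrist");save(w,"w20.png",(200,100,440,350),2.4)
print(robot.state()["ee_pos"],go([.585,.287,.020],0))
for X in ([.585,.287],): print(proj(w,[X+[.051],X+[.045],X+[.003]]))
```

```text
[0.58366053 0.27155107 0.12286735] {'dmm': array([102.9,   1.3, -15.4]), 'w': array([-0.001, -0.   , -0.   ])}
[[323.04591882 194.47320972]
 [323.00090712 192.19583896]
 [322.73930182 178.97442812]]
```

View pics/w20.png

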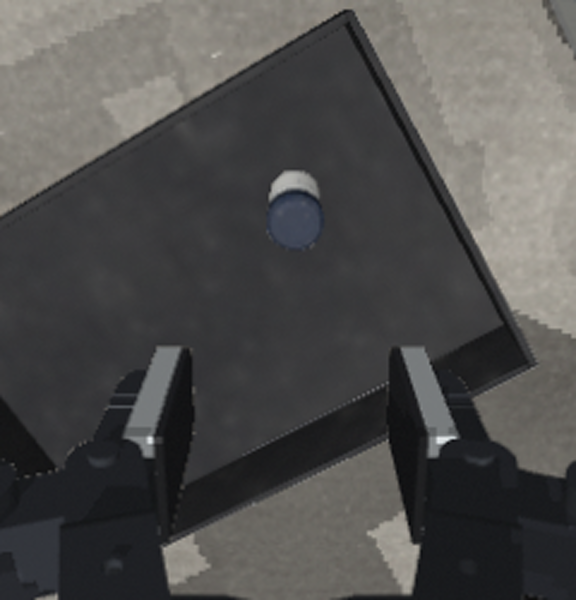

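Call:
{"op": "play_rows", "data": {
  "deltas": [
    {"dx": 20, "dy": 1, "dz": -15, "wx": 0, "wy": 0, "wz": 0, "fingers": 0.5},
    {"dx": 35, "dy": 0, "dz": 0, "wx": 0, "wy": 0, "wz": 0, "fingers": 0.5},
    {"dx": 32, "dy": 0, "dz": 0, "wx": 0, "wy": 0, "wz": 0, "fingers": 0.5},
    {"dx": 15, "dy": 0, "dz": 0, "wx": 0, "wy": 0, "wz": 0, "fingers": 0.5},
    {"dx": 0, "dy": 0, "dz": 0, "wx": 0, "wy": 0, "wz": 0, "fingers": 0.5}
  ]
}}

```text
time: 18.6
ee_pos: [0.5838, 0.286, 0.0193]
eef_rot: [-0.499, -0.499, -0.5, 0.501]
ft_force: [-0.5, -0.3, -0.0]
grip_width: 0.0425
```

Run:
```python
from h import *
w=cam("wrist");save(w,"w21.png",(200,150,440,400),2.4)
print(robot.state()["ee_pos"],robot.state()["ft_force"])
```

```text
[0.58472492 0.2865802  0.02070425] [0.02824258 1.11516724 0.15013828]
```

View pics/w21.png

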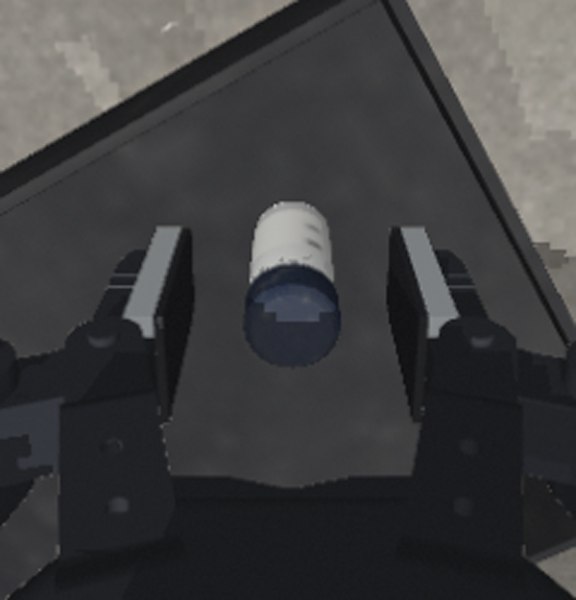

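Call:
{"op": "play_rows", "data": {
  "deltas": [
    {"dx": 0, "dy": 0, "dz": 0, "wx": 0, "wy": 0, "wz": 0, "fingers": 0.35},
    {"dx": 0, "dy": 0, "dz": 0, "wx": 0, "wy": 0, "wz": 0, "fingers": 0.2},
    {"dx": 0, "dy": 0, "dz": 0, "wx": 0, "wy": 0, "wz": 0, "fingers": 0},
    {"dx": 0, "dy": 0, "dz": 0, "wx": 0, "wy": 0, "wz": 0, "fingers": 0},
    {"dx": 0, "dy": 0, "dz": 0, "wx": 0, "wy": 0, "wz": 0, "fingers": 0}
  ]
}}

```text
time: 19.15
ee_pos: [0.5854, 0.2875, 0.0222]
eef_rot: [0.5, 0.501, 0.5, -0.499]
ft_force: [-1.5, -0.9, 6.7]
grip_width: 0.0167
```

Call:
{"op": "play_rows", "data": {
  "deltas": [
    {"dx": 0, "dy": 0, "dz": 0, "wx": 0, "wy": 0, "wz": 0, "fingers": 0},
    {"dx": -40, "dy": 0, "dz": 0, "wx": 0, "wy": 0, "wz": 0, "fingers": 0},
    {"dx": -45, "dy": 0, "dz": 0, "wx": 0, "wy": 0, "wz": 0, "fingers": 0},
    {"dx": -45, "dy": 0, "dz": 10, "wx": 0, "wy": 0, "wz": 0, "fingers": 0},
    {"dx": -30, "dy": 0, "dz": 40, "wx": 0, "wy": 0, "wz": 0, "fingers": 0}
  ]
}}

```text
time: 19.65
ee_pos: [0.586, 0.2398, 0.1847]
eef_rot: [0.502, 0.501, 0.5, -0.497]
ft_force: [1.1, 0.6, -0.5]
grip_width: 0.0168
```

Call:
{"op": "play_rows", "data": {
  "deltas": [
    {"dx": 0, "dy": -10, "dz": 45, "wx": 0, "wy": 0, "wz": 0, "fingers": 0},
    {"dx": 0, "dy": -10, "dz": 45, "wx": 0, "wy": 0, "wz": 0, "fingers": 0},
    {"dx": 0, "dy": -10, "dz": 45, "wx": 0, "wy": 0, "wz": 0, "fingers": 0},
    {"dx": 0, "dy": -10, "dz": 45, "wx": 0, "wy": 0, "wz": 0, "fingers": 0},
    {"dx": 0, "dy": -10, "dz": 45, "wx": 0, "wy": 0, "wz": 0, "fingers": 0}
  ]
}}

```text
time: 20.15
ee_pos: [0.5339, 0.0104, 0.1812]
eef_rot: [0.501, 0.5, 0.5, -0.499]
ft_force: [0.9, -1.2, 0.4]
grip_width: 0.0167
```

Run:
```python
from h import *
print(robot.state()["ee_pos"],go([.518,-.064,.12],0))
```

```text
[0.5339271  0.01039638 0.18120768] {'dmm': array([ 61.2, -16.1,  74.4]), 'w': array([ 0.   ,  0.   , -0.002])}
```

Call:
{"op": "play_rows", "data": {
  "deltas": [
    {"dx": 0, "dy": -8, "dz": 35, "wx": 0, "wy": 0, "wz": 0, "fingers": 0},
    {"dx": 10, "dy": -8, "dz": 35, "wx": 0, "wy": 0, "wz": 0, "fingers": 0},
    {"dx": 45, "dy": 0, "dz": 4, "wx": 0, "wy": 0, "wz": 0, "fingers": 0},
    {"dx": 0, "dy": 0, "dz": 0, "wx": 0, "wy": 0, "wz": 0, "fingers": 0},
    {"dx": 0, "dy": 0, "dz": 0, "wx": 0, "wy": 0, "wz": 0, "fingers": 0}
  ]
}}

```text
time: 20.65
ee_pos: [0.5179, -0.0618, 0.1255]
eef_rot: [0.5, 0.5, 0.5, -0.5]
ft_force: [-0.8, 0.6, -0.5]
grip_width: 0.0167
```

Run:
```python
from h import *
w=cam("wrist");save(w,"w22.png",(200,150,440,350),3)
print(robot.state()["ee_pos"],go([.518,-.064,.0425],0))
```

```text
[ 0.51894699 -0.06157687  0.12638827] {'dmm': array([83.9, -1. ,  2.4]), 'w': array([ 0.   ,  0.   , -0.001])}
```

View pics/w22.png

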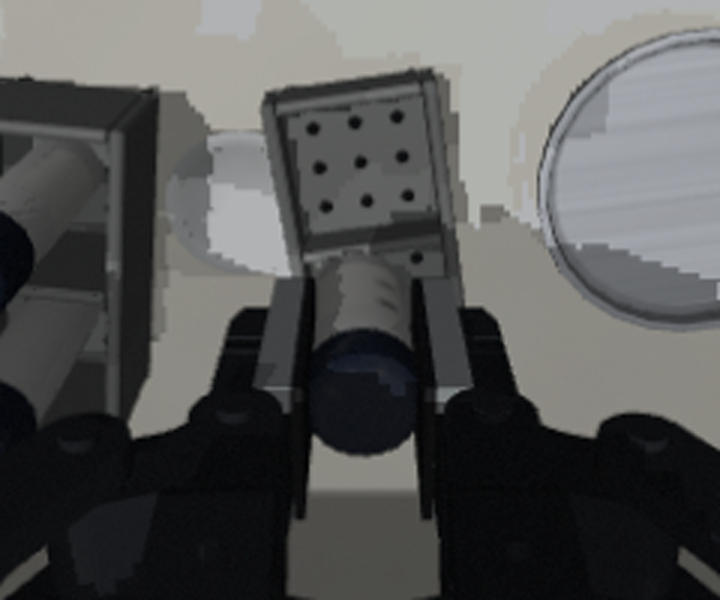

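Call:
{"op": "play_rows", "data": {
  "deltas": [
    {"dx": 30, "dy": -0.5, "dz": 2, "wx": 0, "wy": 0, "wz": 0, "fingers": 0},
    {"dx": 30, "dy": 0, "dz": 0, "wx": 0, "wy": 0, "wz": 0, "fingers": 0},
    {"dx": 18, "dy": 0, "dz": 0, "wx": 0, "wy": 0, "wz": 0, "fingers": 0},
    {"dx": 5.5, "dy": 0, "dz": 0, "wx": 0, "wy": 0, "wz": 0, "fingers": 0},
    {"dx": 0, "dy": 0, "dz": 0, "wx": 0, "wy": 0, "wz": 0, "fingers": 0}
  ]
}}

```text
time: 21.2
ee_pos: [0.5188, -0.0634, 0.0427]
eef_rot: [0.501, 0.5, 0.5, -0.499]
ft_force: [-0.6, -0.7, 0.1]
grip_width: 0.0172
```

Run:
```python
from h import *
w=cam("wrist");save(w,"w23.png",(200,150,440,350),3)
print(robot.state()["ee_pos"],robot.state()["ft_force"])
```

```text
[ 0.51911372 -0.06352585  0.04306936] [ 0.71478957 -0.00455113 -0.15463231]
```

View pics/w23.png

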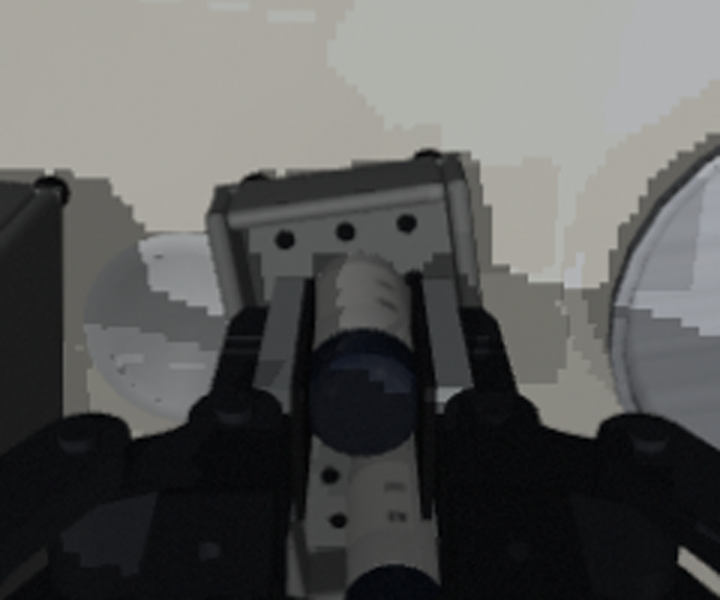

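Call:
{"op": "play_rows", "data": {
  "deltas": [
    {"dx": 0, "dy": 0, "dz": 0, "wx": 0, "wy": 0, "wz": 0, "fingers": 0.1},
    {"dx": 0, "dy": 0, "dz": 0, "wx": 0, "wy": 0, "wz": 0, "fingers": 0.3},
    {"dx": 0, "dy": 0, "dz": 0, "wx": 0, "wy": 0, "wz": 0, "fingers": 0.45},
    {"dx": 0, "dy": 0, "dz": 0, "wx": 0, "wy": 0, "wz": 0, "fingers": 0.45},
    {"dx": 0, "dy": 0, "dz": 0, "wx": 0, "wy": 0, "wz": 0, "fingers": 0.45}
  ]
}}

```text
time: 21.75
ee_pos: [0.5178, -0.064, 0.0418]
eef_rot: [0.5, 0.5, 0.5, -0.5]
ft_force: [0.3, 0.1, -1.1]
grip_width: 0.0386
```

Call:
{"op": "play_rows", "data": {
  "deltas": [
    {"dx": -20, "dy": 0, "dz": 0, "wx": 0, "wy": 0, "wz": 0, "fingers": 0.45},
    {"dx": -40, "dy": 0, "dz": 0, "wx": 0, "wy": 0, "wz": 0, "fingers": 0.45},
    {"dx": -40, "dy": 0, "dz": 0, "wx": 0, "wy": 0, "wz": 0, "fingers": 0.45},
    {"dx": -40, "dy": 0, "dz": -40, "wx": 0, "wy": 0, "wz": 0, "fingers": 0.45},
    {"dx": 0, "dy": -20, "dz": -45, "wx": 0, "wy": 0, "wz": 0, "fingers": 0.6}
  ]
}}

```text
time: 22.25
ee_pos: [0.5031, 0.0162, 0.182]
eef_rot: [0.502, 0.504, 0.496, -0.498]
ft_force: [0.1, 0.5, -0.4]
grip_width: 0.0508
```

Call:
{"op": "play_rows", "data": {
  "deltas": [
    {"dx": 0, "dy": -20, "dz": -45, "wx": 0, "wy": 0, "wz": 0, "fingers": 0.7},
    {"dx": 0, "dy": -30, "dz": -45, "wx": 0, "wy": 0, "wz": 0, "fingers": 0.8},
    {"dx": 0, "dy": -30, "dz": -45, "wx": 0, "wy": 0, "wz": 0, "fingers": 0.9},
    {"dx": 0, "dy": -30, "dz": -45, "wx": 0, "wy": 0, "wz": 0, "fingers": 1},
    {"dx": 0, "dy": 0, "dz": -20, "wx": 0, "wy": 0, "wz": 0, "fingers": 1}
  ]
}}

```text
time: 22.75
ee_pos: [0.3909, 0.2079, 0.1767]
eef_rot: [0.5, 0.499, 0.501, -0.5]
ft_force: [-0.0, -0.2, 0.1]
grip_width: 0.0854
```

Call:
{"op": "play_rows", "data": {
  "deltas": [
    {"dx": 30, "dy": 0, "dz": 0, "wx": 0, "wy": 0, "wz": 0, "fingers": 1},
    {"dx": 0, "dy": 0, "dz": 0, "wx": 0, "wy": 0, "wz": 0, "fingers": 1},
    {"dx": 0, "dy": 0, "dz": 0, "wx": 0, "wy": 0, "wz": 0, "fingers": 1}
  ]
}}

```text
time: 23.05
ee_pos: [0.394, 0.2057, 0.1468]
eef_rot: [-0.5, -0.499, -0.5, 0.501]
ft_force: [-0.4, -0.3, 0.1]
grip_width: 0.0855
```

Run:
```python
from h import *
s=cam("side");save(s,"s24.png",(180,200,360,340),4)
w=cam("wrist");save(w,"w24.png");np.save("w24.npy",w,allow_pickle=True)
print(robot.state()["ee_pos"],go([.380,.247,.005],0))
```

```text
[0.39502612 0.20586164 0.1476206 ] {'dmm': array([142.6, -15.1, -41.1]), 'w': array([-0.001, -0.   , -0.   ])}
```

View pics/s24.png

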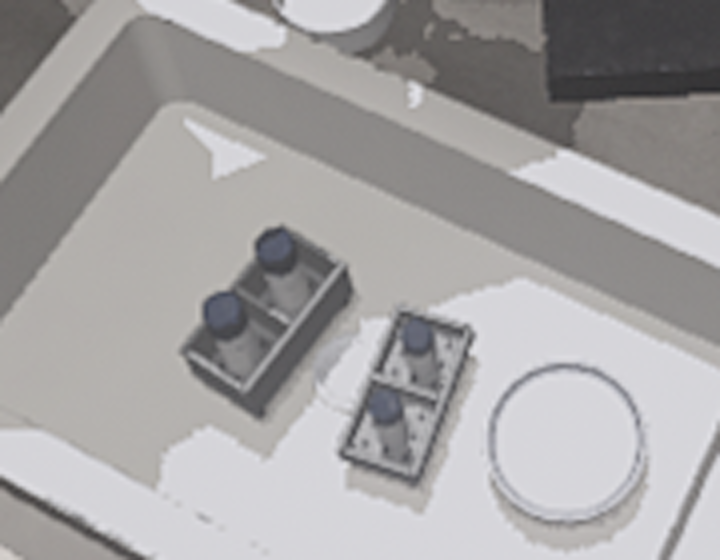

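View pics/w24.png

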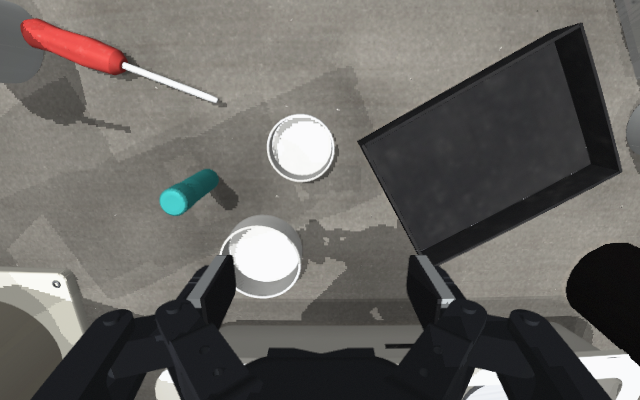

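Run:
```python
from h import *
w=np.load("w24.npy",allow_pickle=True).item()
save(w,"w24a.png",(255,100,350,195),6)
g=cv2.cvtColor(w["color"],cv2.COLOR_RGB2GRAY);m=(g>205).astype(np.uint8);m[:, :255]=0;m[:,345:]=0;m[:100]=0;m[200:]=0
c=max(cv2.findContours(m,cv2.RETR_EXTERNAL,cv2.CHAIN_APPROX_NONE)[0],key=cv2.contourArea)
h=cv2.convexHull(c)[:,0].astype(float)
P=plane(w,h,.022)[:,:2];e=cv2.minEnclosingCircle(P.astype(np.float32));print(e,P.min(0),P.max(0))
```

```text
((0.3768283724784851, 0.24753786623477936), 0.030086202546954155) [0.34718942 0.21786241] [0.40619462 0.27737511]
```

View pics/w24a.png

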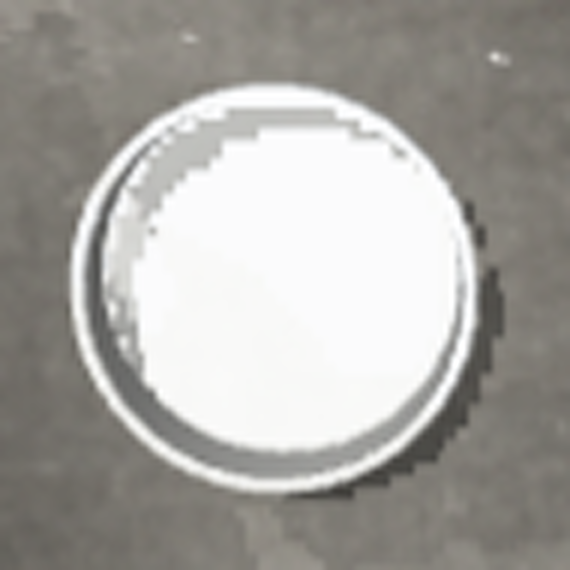

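Call:
{"op": "play_rows", "data": {
  "deltas": [
    {"dx": 0, "dy": -9, "dz": -22, "wx": 0, "wy": 0, "wz": 0, "fingers": 1},
    {"dx": 40, "dy": -9, "dz": -20, "wx": 0, "wy": 0, "wz": 0, "fingers": 1},
    {"dx": 45, "dy": 0, "dz": 0, "wx": 0, "wy": 0, "wz": 0, "fingers": 1},
    {"dx": 0, "dy": 0, "dz": 0, "wx": 0, "wy": 0, "wz": 0, "fingers": 1},
    {"dx": 0, "dy": 0, "dz": 0, "wx": 0, "wy": 0, "wz": 0, "fingers": 1}
  ]
}}

```text
time: 23.65
ee_pos: [0.3766, 0.2476, 0.0624]
eef_rot: [-0.5, -0.5, -0.5, 0.501]
ft_force: [0.0, -0.3, 0.1]
grip_width: 0.0854
```

Run:
```python
from h import *
w=cam("wrist");save(w,"w25.png",(160,100,480,400),2)
print(robot.state()["ee_pos"],go([.377,.2475,.006],0))
```

```text
[0.37763143 0.24818558 0.06355528] {'dmm': array([57.6, -0.7,  0.7]), 'w': array([-0.001, -0.001, -0.001])}
```

View pics/w25.png

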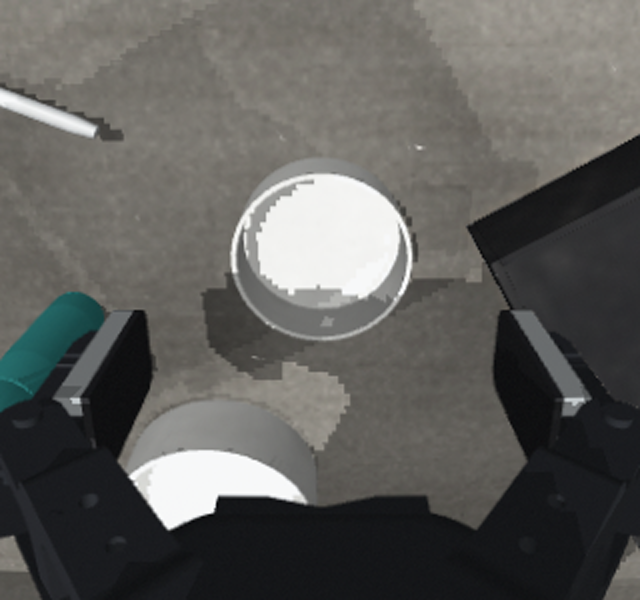

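Call:
{"op": "play_rows", "data": {
  "deltas": [
    {"dx": 0, "dy": 0, "dz": 0, "wx": 0.15, "wy": 0, "wz": 0, "fingers": 0.95},
    {"dx": 0, "dy": 0, "dz": 0, "wx": 0.15, "wy": 0, "wz": 0, "fingers": 0.95},
    {"dx": 0, "dy": 0, "dz": 0, "wx": 0.15, "wy": 0, "wz": 0, "fingers": 0.95},
    {"dx": 0, "dy": 0, "dz": 0, "wx": 0.15, "wy": 0, "wz": 0, "fingers": 0.95},
    {"dx": 0, "dy": 0, "dz": 0, "wx": 0, "wy": 0, "wz": 0, "fingers": 0.95}
  ]
}}

```text
time: 24.2
ee_pos: [0.3785, 0.2488, 0.0649]
eef_rot: [0.329, 0.628, 0.329, -0.624]
ft_force: [0.5, 0.8, 0.4]
grip_width: 0.0813
```

Run:
```python
from h import *
w=cam("wrist");save(w,"w26.png",(160,100,480,400),2)
print(robot.state()["ee_pos"],go([.377,.2475,.006],-.6))
```

```text
[0.37825881 0.24870991 0.06453042] {'dmm': array([58.5, -0.5,  2. ]), 'w': array([ 0.002, -0.004, -0.002])}
```

View pics/w26.png

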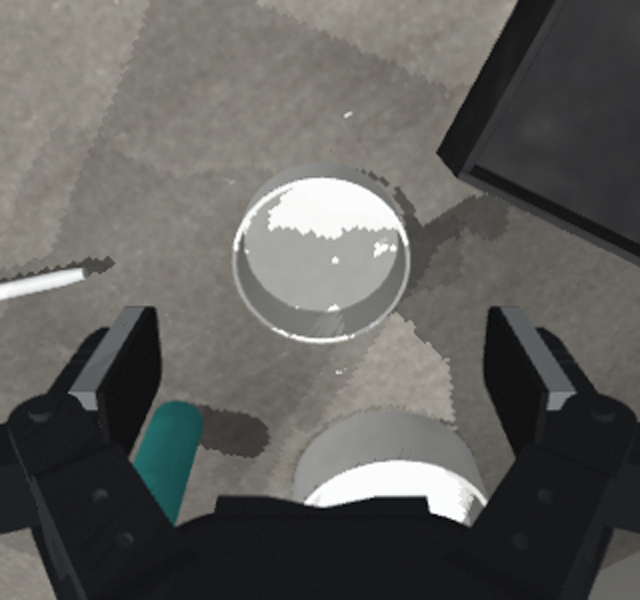

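Call:
{"op": "play_rows", "data": {
  "deltas": [
    {"dx": 25, "dy": -0.5, "dz": 1.5, "wx": 0, "wy": 0, "wz": 0, "fingers": 0.95},
    {"dx": 20, "dy": 0, "dz": 0, "wx": 0, "wy": 0, "wz": 0, "fingers": 0.95},
    {"dx": 12.5, "dy": 0, "dz": 0, "wx": 0, "wy": 0, "wz": 0, "fingers": 0.95},
    {"dx": 0, "dy": 0, "dz": 0, "wx": 0, "wy": 0, "wz": 0, "fingers": 0.95},
    {"dx": 0, "dy": 0, "dz": 0, "wx": 0, "wy": 0, "wz": 0, "fingers": 0.9}
  ]
}}

```text
time: 24.75
ee_pos: [0.3757, 0.2474, 0.005]
eef_rot: [0.33, 0.625, 0.33, -0.625]
ft_force: [0.1, -0.7, 0.7]
grip_width: 0.0767
```

Run:
```python
from h import *
w=cam("wrist");save(w,"w27.png",(160,100,480,400),2)
print(robot.state()["ee_pos"],robot.state()["ft_force"])
```

```text
[0.37582424 0.24746769 0.00522951] [-0.16782644 -0.31465804  0.08782033]
```

View pics/w27.png

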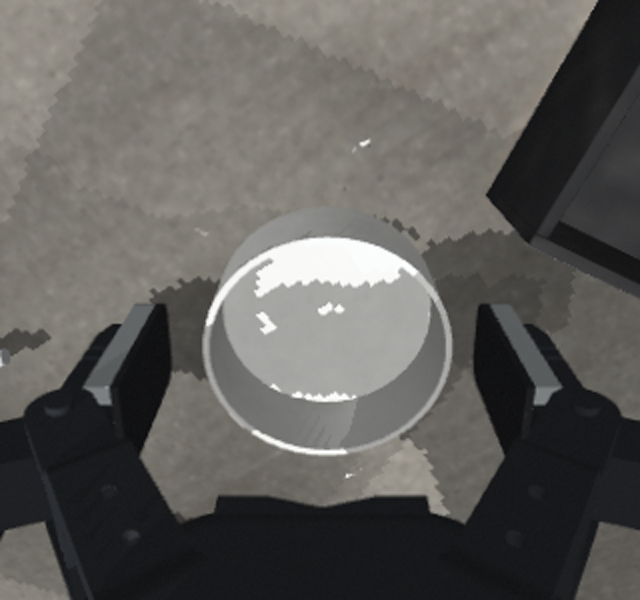

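Call:
{"op": "play_rows", "data": {
  "deltas": [
    {"dx": 1, "dy": 0, "dz": 0, "wx": 0, "wy": 0, "wz": 0, "fingers": 0.8},
    {"dx": 0, "dy": 0, "dz": 0, "wx": 0, "wy": 0, "wz": 0, "fingers": 0.7},
    {"dx": 0, "dy": 0, "dz": 0, "wx": 0, "wy": 0, "wz": 0, "fingers": 0.6},
    {"dx": 0, "dy": 0, "dz": 0, "wx": 0, "wy": 0, "wz": 0, "fingers": 0.5},
    {"dx": 0, "dy": 0, "dz": 0, "wx": 0, "wy": 0, "wz": 0, "fingers": 0.3}
  ]
}}

```text
time: 25.3
ee_pos: [0.3757, 0.2475, 0.0046]
eef_rot: [0.33, 0.626, 0.33, -0.625]
ft_force: [-1.9, -1.3, 12.7]
grip_width: 0.0579
```

Call:
{"op": "play_rows", "data": {
  "deltas": [
    {"dx": 0, "dy": 0, "dz": 0, "wx": 0, "wy": 0, "wz": 0, "fingers": 0.3},
    {"dx": 0, "dy": 0, "dz": 0, "wx": 0, "wy": 0, "wz": 0, "fingers": 0.3},
    {"dx": -15, "dy": 0, "dz": 0, "wx": 0, "wy": 0, "wz": 0, "fingers": 0.3},
    {"dx": -15, "dy": 0, "dz": 0, "wx": 0, "wy": 0, "wz": 0, "fingers": 0.3},
    {"dx": 0, "dy": 0, "dz": 0, "wx": 0, "wy": 0, "wz": 0, "fingers": 0.3}
  ]
}}

```text
time: 25.8
ee_pos: [0.3763, 0.2479, 0.035]
eef_rot: [0.33, 0.627, 0.33, -0.624]
ft_force: [-0.2, -0.3, -0.5]
grip_width: 0.058
```

Run:
```python
from h import *
w=cam("wrist");save(w,"w28.png",(160,100,480,400),2)
save(cam("side"),"s28.png",(220,100,440,300),3)
print(robot.state()["ee_pos"],robot.state()["ft_force"])
```

```text
[0.37555772 0.24741261 0.03368921] [ 0.05185142 -0.11143272  0.03480811]
```

View pics/w28.png

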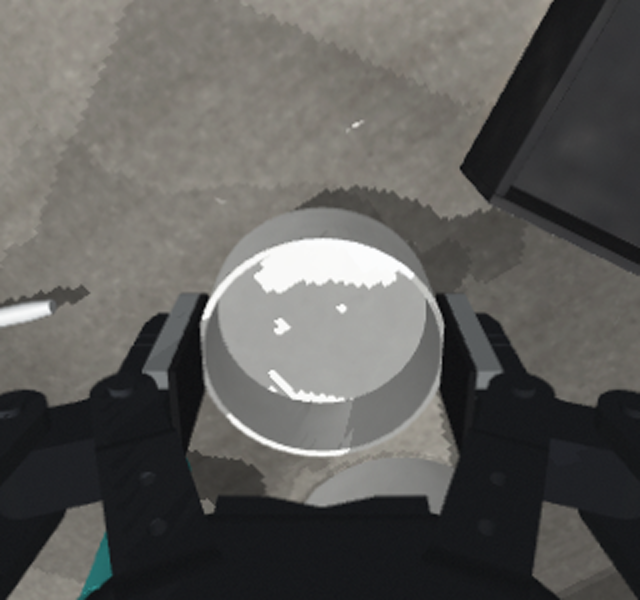

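View pics/s28.png

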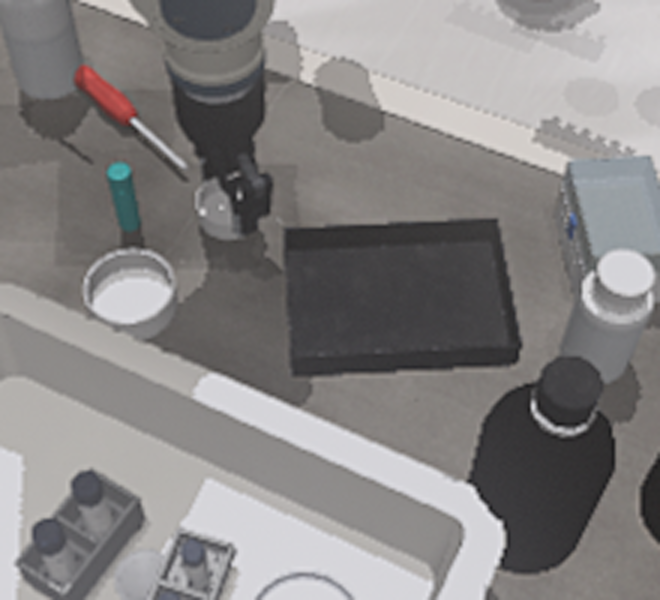

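Call:
{"op": "play_rows", "data": {
  "deltas": [
    {"dx": -35, "dy": 0, "dz": 0, "wx": 0, "wy": 0, "wz": 0, "fingers": 0.3},
    {"dx": -40, "dy": 0, "dz": 0, "wx": -0.15, "wy": 0, "wz": 0, "fingers": 0.3},
    {"dx": -40, "dy": 0, "dz": 0, "wx": -0.15, "wy": 0, "wz": 0, "fingers": 0.3},
    {"dx": -35, "dy": 0, "dz": 0, "wx": -0.15, "wy": 0, "wz": 0, "fingers": 0.3},
    {"dx": 0, "dy": 0, "dz": 0, "wx": -0.15, "wy": 0, "wz": 0, "fingers": 0.3}
  ]
}}

```text
time: 26.4
ee_pos: [0.3775, 0.2486, 0.187]
eef_rot: [0.502, 0.501, 0.501, -0.496]
ft_force: [-0.0, 0.3, -0.3]
grip_width: 0.0575
```

Run:
```python
from h import *
print(robot.state()["ee_pos"],robot.state()["grip_width"],go([.612,-.069,.18],0))
```

```text
[0.37749982 0.24860211 0.18698982] 0.057457957995384494 {'dmm': array([  7.2, 232.4, 319.1]), 'w': array([ 0.006, -0.004, -0.006])}
```

Call:
{"op": "play_rows", "data": {
  "deltas": [
    {"dx": 0, "dy": 20, "dz": 30, "wx": 0, "wy": 0, "wz": 0, "fingers": 0.3},
    {"dx": 0, "dy": 27, "dz": 37, "wx": 0, "wy": 0, "wz": 0, "fingers": 0.3},
    {"dx": 0, "dy": 27, "dz": 37, "wx": 0, "wy": 0, "wz": 0, "fingers": 0.3},
    {"dx": 0, "dy": 27, "dz": 37, "wx": 0, "wy": 0, "wz": 0, "fingers": 0.3},
    {"dx": 0, "dy": 27, "dz": 37, "wx": 0, "wy": 0, "wz": 0, "fingers": 0.3}
  ]
}}

```text
time: 26.9
ee_pos: [0.5037, 0.0675, 0.1825]
eef_rot: [0.5, 0.5, 0.5, -0.5]
ft_force: [0.7, 0.9, 0.7]
grip_width: 0.0575
```

Call:
{"op": "play_rows", "data": {
  "deltas": [
    {"dx": 0, "dy": 27, "dz": 37, "wx": 0, "wy": 0, "wz": 0, "fingers": 0.3},
    {"dx": 0, "dy": 27, "dz": 37, "wx": 0, "wy": 0, "wz": 0, "fingers": 0.3},
    {"dx": 0, "dy": 25, "dz": 35, "wx": 0, "wy": 0, "wz": 0, "fingers": 0.3},
    {"dx": 0, "dy": 20, "dz": 25, "wx": 0, "wy": 0, "wz": 0, "fingers": 0.3},
    {"dx": 0, "dy": 0, "dz": 0, "wx": 0, "wy": 0, "wz": 0, "fingers": 0.3}
  ]
}}

```text
time: 27.4
ee_pos: [0.6043, -0.068, 0.1823]
eef_rot: [0.5, 0.501, 0.499, -0.501]
ft_force: [0.5, 0.0, 0.9]
grip_width: 0.0578
```

Run:
```python
from h import *
w=cam("wrist");save(w,"w29.png",(160,100,480,400),2);np.save("w29.npy",w,allow_pickle=True)
print(robot.state()["ee_pos"],robot.state()["grip_width"],go([.612,-.069,.029],0))
```

```text
[ 0.6026623  -0.066331    0.18202211] 0.057715618460791485 {'dmm': array([153. ,   9.5,   2.7]), 'w': array([-0.003, -0.   ,  0.001])}
```

View pics/w29.png

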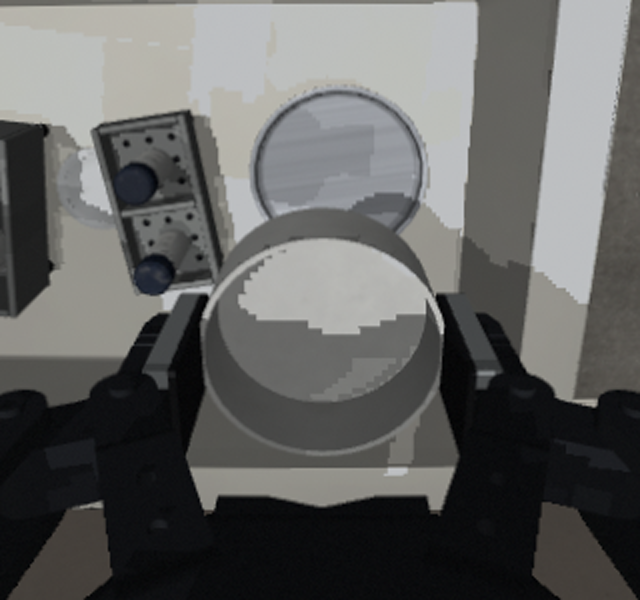

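Run:
```python
from h import *
w=np.load("w29.npy",allow_pickle=True).item()
f=lambda p:np.array(p,float)/2+[160,100]
P=plane(w,f([[250,168],[428,172],[340,85]]),.030);print(P.round(4),(P[0]+P[1])/2)
s=cam("side");P=plane(s,np.array([[489,442],[647,442],[566,362],[566,523]])/4+[180,200],.03);print(P.round(4),P.mean(0))
```

```text
[[ 0.5689 -0.0658  0.03  ]
 [ 0.6594 -0.0682  0.03  ]
 [ 0.6143 -0.0242  0.03  ]] [ 0.61412302 -0.06701849  0.03      ]
[[ 0.5771 -0.0958  0.03  ]
 [ 0.6555 -0.0567  0.03  ]
 [ 0.5946 -0.0355  0.03  ]
 [ 0.6351 -0.1161  0.03  ]] [ 0.61556631 -0.07603189  0.03      ]
```

Call:
{"op": "play_rows", "data": {
  "deltas": [
    {"dx": 30, "dy": 11, "dz": 4.5, "wx": 0, "wy": 0, "wz": 0, "fingers": 0.3},
    {"dx": 40, "dy": 0, "dz": 0, "wx": 0, "wy": 0, "wz": 0, "fingers": 0.3},
    {"dx": 35, "dy": 0, "dz": 0, "wx": 0, "wy": 0, "wz": 0, "fingers": 0.3},
    {"dx": 0, "dy": 0, "dz": 0, "wx": 0, "wy": 0, "wz": 0, "fingers": 0.3},
    {"dx": 0, "dy": 0, "dz": 0, "wx": 0, "wy": 0, "wz": 0, "fingers": 0.3}
  ]
}}

```text
time: 28.0
ee_pos: [0.6124, -0.0683, 0.0783]
eef_rot: [0.5, 0.499, 0.501, -0.5]
ft_force: [-0.6, -0.3, 0.4]
grip_width: 0.0577
```

Run:
```python
from h import *
w=cam("wrist");save(w,"w30.png",(160,100,480,400),2)
save(cam("side"),"s30.png",(220,220,400,360),4)
print(robot.state()["ee_pos"],robot.state()["grip_width"],go([.614,-.071,.029],0))
```

```text
[ 0.61436437 -0.06886295  0.08036886] 0.05759582781016963 {'dmm': array([51.4, -0.5,  2.1]), 'w': array([ 0.001,  0.   , -0.003])}
```

View pics/w30.png

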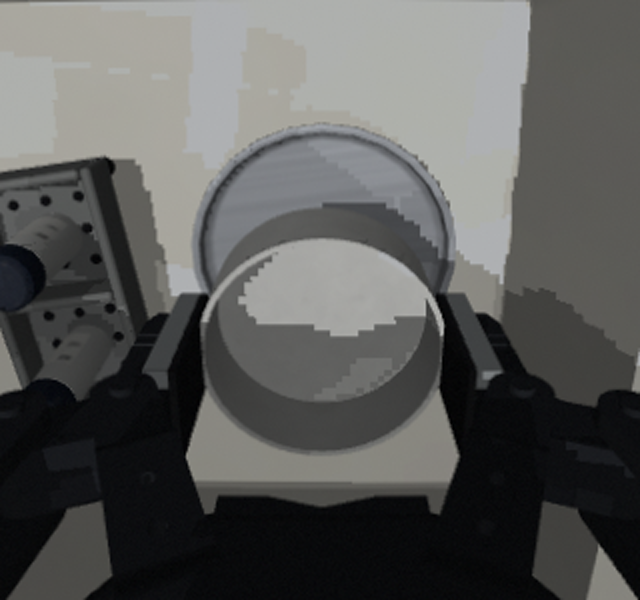

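View pics/s30.png

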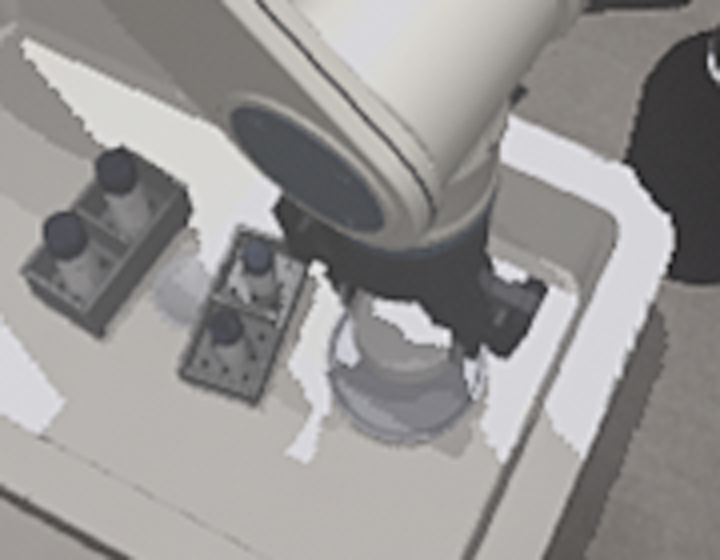

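Call:
{"op": "play_rows", "data": {
  "deltas": [
    {"dx": 20, "dy": 0, "dz": 2, "wx": 0, "wy": 0, "wz": 0, "fingers": 0.3},
    {"dx": 18, "dy": 0, "dz": 0, "wx": 0, "wy": 0, "wz": 0, "fingers": 0.3},
    {"dx": 9, "dy": 0, "dz": 0, "wx": 0, "wy": 0, "wz": 0, "fingers": 0.3},
    {"dx": 0, "dy": 0, "dz": 0, "wx": 0, "wy": 0, "wz": 0, "fingers": 0.3},
    {"dx": 0, "dy": 0, "dz": 0, "wx": 0, "wy": 0, "wz": 0, "fingers": 0.3}
  ]
}}

```text
time: 28.6
ee_pos: [0.6141, -0.0713, 0.0327]
eef_rot: [0.5, 0.5, 0.5, -0.5]
ft_force: [0.5, 0.5, 0.3]
grip_width: 0.0579
```

Run:
```python
from h import *
w=cam("wrist");save(w,"w31.png",(160,100,480,400),2)
print(robot.state()["ee_pos"],robot.state()["ft_force"])
```

```text
[ 0.61421867 -0.07132881  0.03279367] [0.44788641 0.02281318 0.15348309]
```

View pics/w31.png

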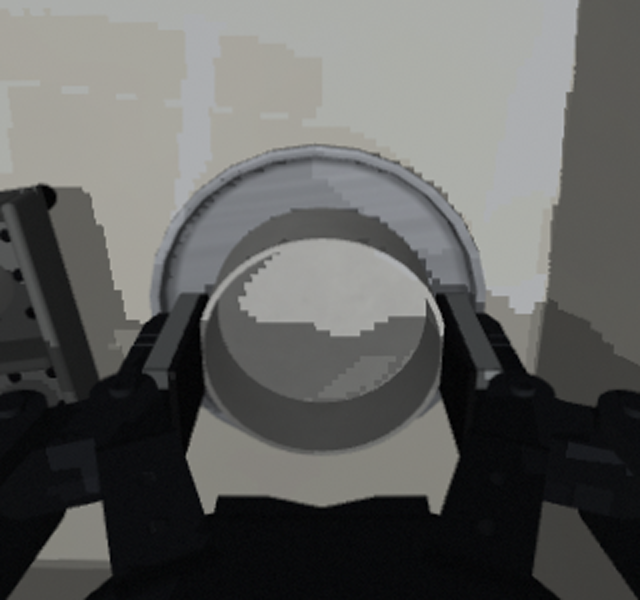

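Run:
```python
from h import *
w=cam("wrist")
f=lambda p:np.array(p,float)/2+[160,100]
print("dish c y",plane(w,f([[318,145]]),.030)[0,:2]-[0,.046],"cap base y",plane(w,f([[322,208]]),.028)[0,:2]-[0,.030])
P=plane(w,f([[152,290],[484,290],[215,415]]),.030);print(P)
```

```text
dish c y [ 0.61399496 -0.07002663] cap base y [ 0.61499871 -0.07110517]
[[ 0.56940954 -0.06362759  0.03      ]
 [ 0.65849634 -0.06368068  0.03      ]
 [ 0.58404013 -0.10368357  0.03      ]]
```

Centred within about 1–2 mm. Lower onto the floor and release.

Call:
{"op": "play_rows", "data": {
  "deltas": [
    {"dx": 2.5, "dy": 0, "dz": -0.5, "wx": 0, "wy": 0, "wz": 0, "fingers": 0.3},
    {"dx": 1, "dy": 0, "dz": 0, "wx": 0, "wy": 0, "wz": 0, "fingers": 0.3},
    {"dx": 0, "dy": 0, "dz": 0, "wx": 0, "wy": 0, "wz": 0, "fingers": 0.3}
  ]
}}

```text
time: 29.0
ee_pos: [0.6132, -0.0708, 0.028]
eef_rot: [0.5, 0.5, 0.5, -0.5]
ft_force: [-1.1, 0.3, -0.2]
grip_width: 0.0575
```

Call:
{"op": "play_rows", "data": {
  "deltas": [
    {"dx": 0, "dy": 0, "dz": 0, "wx": 0, "wy": 0, "wz": 0, "fingers": 0.7},
    {"dx": 0, "dy": 0, "dz": 0, "wx": 0, "wy": 0, "wz": 0, "fingers": 0.75},
    {"dx": 0, "dy": 0, "dz": 0, "wx": 0, "wy": 0, "wz": 0, "fingers": 0.85},
    {"dx": 0, "dy": 0, "dz": 0, "wx": 0, "wy": 0, "wz": 0, "fingers": 0.9},
    {"dx": 0, "dy": 0, "dz": 0, "wx": 0, "wy": 0, "wz": 0, "fingers": 0.9}
  ]
}}

```text
time: 29.5
ee_pos: [0.6133, -0.0708, 0.028]
eef_rot: [0.5, 0.5, 0.5, -0.5]
ft_force: [0.6, 0.6, -0.5]
grip_width: 0.0767
```

Run:
```python
from h import *
w=cam("wrist");save(w,"w32.png",(160,100,480,400),2)
print(robot.state()["ee_pos"],robot.state()["ft_force"],robot.state()["grip_width"])
```

```text
[ 0.61325946 -0.07078841  0.02794946] [-1.10659987  0.76490085  0.33388676] 0.07681308102582256
```

View pics/w32.png

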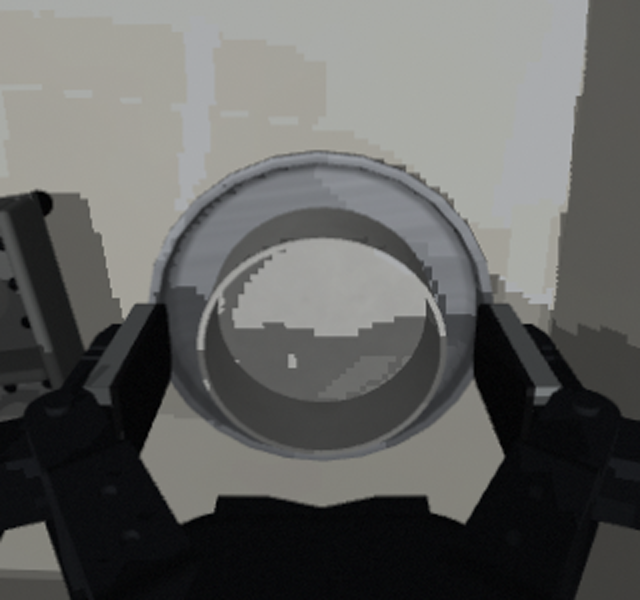

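Lift straight up and back to a clear height, then check.

Call:
{"op": "play_rows", "data": {
  "deltas": [
    {"dx": -15, "dy": 0, "dz": 0, "wx": 0, "wy": 0, "wz": 0, "fingers": 0.9},
    {"dx": -35, "dy": 0, "dz": 0, "wx": 0, "wy": 0, "wz": 0, "fingers": 0.9},
    {"dx": -45, "dy": 0, "dz": 0, "wx": 0, "wy": 0, "wz": 0, "fingers": 0.9},
    {"dx": -45, "dy": 0, "dz": 0, "wx": 0, "wy": 0, "wz": 0, "fingers": 0.9},
    {"dx": -45, "dy": -20, "dz": -40, "wx": 0, "wy": 0, "wz": 0, "fingers": 0.9}
  ]
}}

```text
time: 30.05
ee_pos: [0.5999, -0.0414, 0.2078]
eef_rot: [0.501, 0.502, 0.497, -0.5]
ft_force: [0.8, 0.1, -0.2]
grip_width: 0.0766
```

Call:
{"op": "play_rows", "data": {
  "deltas": [
    {"dx": 0, "dy": -20, "dz": -45, "wx": 0, "wy": 0, "wz": 0, "fingers": 0.9},
    {"dx": 0, "dy": 0, "dz": -20, "wx": 0, "wy": 0, "wz": 0, "fingers": 0.9},
    {"dx": 0, "dy": 0, "dz": 0, "wx": 0, "wy": 0, "wz": 0, "fingers": 0.9},
    {"dx": 0, "dy": 0, "dz": 0, "wx": 0, "wy": 0, "wz": 0, "fingers": 0.9},
    {"dx": 0, "dy": 0, "dz": 0, "wx": 0, "wy": 0, "wz": 0, "fingers": 0.9}
  ]
}}

```text
time: 30.55
ee_pos: [0.5778, 0.025, 0.2037]
eef_rot: [0.5, 0.5, 0.5, -0.5]
ft_force: [1.0, -0.7, -0.2]
grip_width: 0.0768
```

Run:
```python
from h import *
w=cam("wrist");save(w,"w33.png",(200,120,500,345),2.6);np.save("w33.npy",w,allow_pickle=True)
s=cam("side");save(s,"s33.png",(180,160,440,355),3);np.save("s33.npy",s,allow_pickle=True)
print(robot.state()["ee_pos"])
```

```text
[0.57769905 0.02474233 0.20333913]
```

View pics/w33.png

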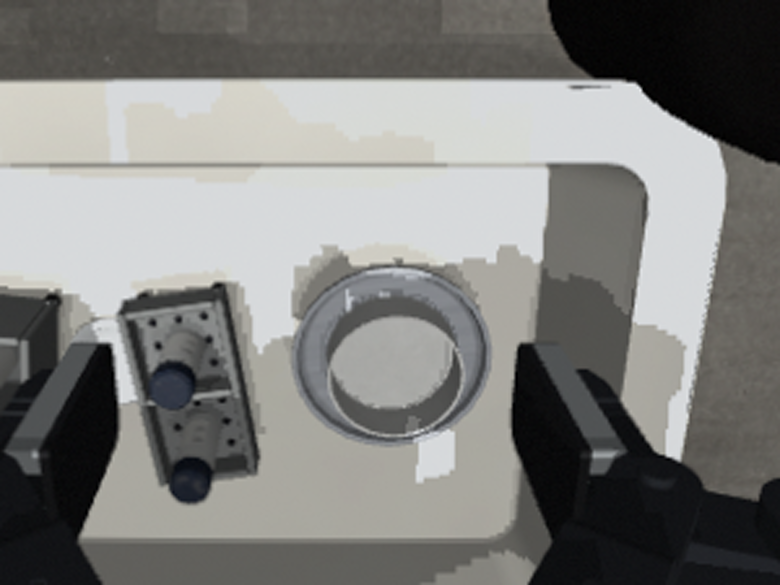

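View pics/s33.png

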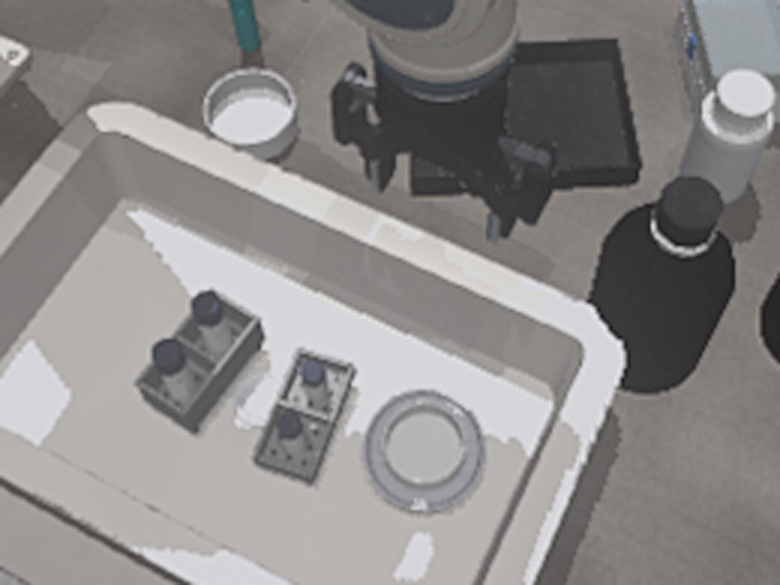

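Run:
```python
from h import *
w=np.load("w33.npy",allow_pickle=True).item();s=np.load("s33.npy",allow_pickle=True).item()
f=lambda p:np.array(p,float)/2.6+[200,120]; g=lambda p:np.array(p,float)/3+[180,160]
m=lambda P:((P.min(0)+P.max(0))/2).round(4)
P=plane(w,f([[328,372],[463,362],[398,438],[385,305]]),.045);D=plane(w,f([[293,350],[490,355],[390,266],[395,446]]),.030)
print("wrist cap",m(P),"dish",m(D), np.ptp(P,0),np.ptp(D,0))
P=plane(s,g([[384,445],[465,445],[424,405],[424,487]]),.045);D=plane(s,g([[365,450],[485,450],[424,390],[424,513]]),.030)
print("side cap",P.mean(0).round(4),"dish",D.mean(0).round(4))
print("short tops side L(48),U(42)",plane(s,g([[289,422]]),.071).round(3),plane(s,g([[313,371]]),.065).round(3))
print("tall tops side",plane(s,g([[169,353],[206,305]]),.101).round(3))
```

```text
wrist cap [ 0.6139 -0.068   0.045 ] dish [ 0.6138 -0.0695  0.03  ] [0.05865864 0.0657015  0.        ] [0.08961523 0.0920526  0.        ]
side cap [ 0.6152 -0.0769  0.045 ] dish [ 0.6147 -0.0756  0.03  ]
short tops side L(48),U(42) [[ 0.525 -0.113  0.071]] [[ 0.52  -0.07   0.065]]
tall tops side [[ 0.432 -0.115  0.101]
 [ 0.435 -0.072  0.101]]
```

Run:
```python
from station import robot
print(robot.close_job())
```

```text
the job is handed in; nothing more can be done
None
```

I moved all four vials and the jar cap into the sink and handed the job in at about 31 s. The call gave no verdict.

- **Vials:** both tall vials stand in the deep rack and both short ones in the shallow rack, one per bay. None was knocked over. From the side view, their tops lie within about 7 mm of the bay centres.
- **Jar cap:** I picked the cap by its measured 60 mm diameter; the other one measured about 85 mm. It lies open side up in the dish, within about 2 mm of the dish centre in both views.
- **Left alone:** I did not go near the white bottle, tip box, turquoise look-alike or larger cap. In the last pictures the white bottle looked where it was before. I did not measure how far the bottle or tip box might have moved. The gripper ended up well clear, above the sink.

**Disagreement between cameras:** the side camera reads about 6 mm lower in y than the wrist camera for raised points. That offset is the same size as most of the apparent vial error, and it is well inside the tolerances.

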